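Sort star wheels on the soap feeder's keyed shaft

TASK

Two star wheels of the soap feeder have got mixed up. One after the other, try each on the feeder's sloping keyed shaft, keyway over key, and let it down until it stops, without forcing it: the wheel that goes fully home then goes flat into the shallow metal tray, the one that stops short because an arm lands on the index latch goes flat into the plastic crate. Put the first away before you take up the second, and leave everything else on the bench where it is.

Things in the scene. Friction and masses are not known exactly. Their poses are not given: they have to be found in the camera images.
- wheel_between: grey plastic star wheel lying flat, keyway midway between two arms. Four arms (130 mm over opposite tips, 22 mm wide, 22 mm thick from the underside up) round an eight-sided boss 70 mm high with a bore. About 0.3 kg. Origin on the bore's axis at the underside; z up the axis, x from axis to keyway. Arms at 45, 135, 225, 315 degrees from x. This one goes fully home
- wheel_between_boss (a point): point on the wheel's axis 48 mm above its underside, in the boss, where to grip it above the arms. The boss is 54 mm across flats, its eight flats (21 mm wide) face along the wheel's x and every 45 degrees from it. The bore is 31 mm wide
- wheel_between_keyway (a point): mouth of the wheel's one keyway at the boss top: 19 mm from the axis along the wheel's x, 70 mm above the underside. The keyway is 12.5 mm wide, cut out to 22.5 mm from the axis, and runs the whole height
- wheel_inline: grey plastic star wheel lying flat, keyway in line with an arm. Four arms (130 mm over opposite tips, 22 mm wide, 22 mm thick from the underside up) round an eight-sided boss 70 mm high with a bore. About 0.3 kg. Origin on the bore's axis at the underside; z up the axis, x from axis to keyway. Arms at 0, 90, 180, 270 degrees from x. Keyed on, it stops 16 mm short
- wheel_inline_boss (a point): point on the wheel's axis 48 mm above its underside, in the boss, where to grip it above the arms. The boss is 54 mm across flats, its eight flats (21 mm wide) face along the wheel's x and every 45 degrees from it. The bore is 31 mm wide
- wheel_inline_keyway (a point): mouth of the wheel's one keyway at the boss top: 19 mm from the axis along the wheel's x, 70 mm above the underside. The keyway is 12.5 mm wide, cut out to 22.5 mm from the axis, and runs the whole height
- keyshaft: fixed keyed shaft on the sloping deck. Origin on its axis at the shoulder, where the underside of a fully home wheel rests, 115 mm above the bench; z along the axis, 30 degrees from vertical, leaning to the foot of the slope (towards the robot and the middle of the bench); x up the slope, to the key; y across. Deck at z = -25 mm; a waiting soap bar and rails, up to z = 15 mm, begin 82 mm up the slope
- shaft_tip (a point): end of the shaft on its axis, 56 mm above the shoulder. The steel shaft is 28 mm in diameter up to 44 mm, then tapers to 15 mm at the tip
- key_top (a point): top of the brass key, 38 mm above the shoulder, 16.5 mm from the axis on the shaft's +x side. The key is 9 mm wide, stands out to 20 mm from the axis, is straight up to 34 mm and tapers above
- latch_tip (a point): inner end of the index latch's top: a fixed steel finger across the deck, 14 mm wide, 44 mm from the axis on the +y side, top 16 mm above the shoulder; it runs outwards to a bracket 75 mm from the axis and 22 mm high
- feeder: the gravity soap feeder that carries deck and keyshaft, grey painted frame 270 x 200 mm, up to 0.23 m high, fixed. Origin on the bench straight below the origin of keyshaft; x is the horizontal direction up the slope, z up
- tray: shallow open steel tray, 180 x 180 x 25 mm, walls and floor 4 mm, fixed; origin at the centre of its underside, z up
- tray_in (a point): centre of the tray's inner floor, axes along the tray's sides, z up
- crate: open plastic crate with slotted sides, 190 x 190 x 60 mm (rim 196 mm), walls and floor 5 mm, fixed; origin at the centre of its underside, z up
- crate_in (a point): centre of the crate's inner floor, axes along the crate's sides, z up
- soap_single: bar of white soap, 95 x 60 x 40 mm, origin at the centre of its underside, x along its length; a bystander
- soap_lower: bar of white soap, 95 x 60 x 40 mm, origin at the centre of its underside, x along its length; a bystander (under soap_upper)
- soap_upper: bar of white soap, 95 x 60 x 40 mm, origin at the centre of its underside, x along its length; a bystander (on soap_lower)
- heat_gun: cordless heat gun lying on its side, about 200 mm long and 66 mm high, origin on the bench under the middle of its barrel, nozzle to +x, handle 170 mm out to -y; a bystander
Mind the look-alikes: they are no part of the job. What is shaped like the wheel_between but orange or purple is not meant. Leave any red look-alike of the wheel_inline alone.

How it is judged:
By the outcome, as a careful person would: the job done as asked, in the order asked, and still so for the second after the job is handed in, with the robot touching nothing.
It also fails if it takes over 72 s, if anything falls off the work surface, if the arm or the gripper's body presses on something with over 40 N, if the wrist force passes 120 N, or if a joint passes its speed limit or range.

ROBOT

A 6-joint arm with a two-finger parallel gripper is mounted at the origin on the work surface. World frame = base frame: x ahead of the robot, y to its left, z up, the work surface at z = 0. Lengths are in m, angles in rad, forces in N, time in s.
With the tool pointing down it reaches from about 0.275 to 0.75 m from the base axis. Payload 10.2 kg.
Tool frame: the origin (TCP) lies on the centre line of the jaws, within the pads' length; the fingertips stand 25 mm ahead of it and the grasp point (between the pads) lies 6 mm ahead of it; z points along the fingers, y is the direction in which the jaws open and shut (so a half turn about z gives the same grasp; the last joint's range is limited). The gripper opens to 88 mm and grips with 3 to 60 N. Pads are 18 mm wide; open, the fingers measure 123 mm over their backs; the gripper's body (75 mm by 187 mm) begins 45 mm behind the grasp point.
Start: joints at [-1.364, 0.313, 1.498, -0, 1.331, -0.223], TCP at [0.219, -0.477, 0.226] pointing down, gripper open.
Joint ranges: [-2.94, 2.94], [-0.97, 2.17], [0.19, 2.56], [-1.23, 4.37], [0.02, 3.11], [-2.88, 2.88]. Speed limits (rad/s): [2.39, 2.39, 3.01, 3.14, 3.14, 3.14].

INTERFACE

Orientations are given as a 3x3 rotation matrix whose columns are the frame's x, y, z axes.
In Python, from station import * gives the robot as it stands. The module is installed in compiled form; this text tells all that it offers.
- The arm moves only by the tool move_arm, never from a script. Its argument "series" is a list that holds one entry, the list of rows, each a list of 7 numbers: the shift along the tool's x, y, z in mm, then the turn, a rotation vector about the tool's x, y, z in units of 8 degrees (1.0 is 8 degrees), then the finger opening in mm, from 0 to 88.1. A call has 1 to 12 rows; each row is the pose to reach, as a shift and turn from the pose commanded when the call began, along the tool's axes at that moment; what a row does not reach only later rows make up. A row lasts 1/8 s, in which the tool goes at most 62.5 mm and 10.7 degrees, less where a joint would pass 70% of its speed; a pose out of reach is approached as far as the arm can. A call with a gripper value outside its range is refused whole. The fingers move at their own pace and stop on an object; the grip force is fixed at half the most. Time passes only in rows, so rows that repeat a pose let the fingers close. It gives the time, the measured TCP pose, the force and the opening at its end, in the units of the state.
- sense(): the state, without advancing time (a new reading comes with each control period).
- snapshot(name): name is "side" or "top"; returns a dict with "frame" (400x640x3 uint8, blue, green, red), "vfov" (degrees; the focal length in pixels is half the picture's height over the tangent of half this angle, whatever the lens; pixels are square), "cx", "cy" (the principal point, pixels), "world_to_cam" (4x4, takes a point from world to camera coordinates). Camera axes: x right, y down, z forward; pixel columns grow to the right and rows downward; lengths in m; the calibration is good to about 2 mm. A picture is of the moment at which its call begins. There is no depth.
- finish_job(): hands the job in, once; it reports no verdict.
Trained networks look in a picture, given as the dict that the camera call returned (one of the last four; its "shot" number tells which), for a name from the list of things; names that differ only in an ending like _2 or _b are one class to them, and where a whole thing is asked for, a point or a joint stands for the part that bears it (a point fixed in the world has none). Each returns a list of dicts, best first, with "conf" (0 to 1); they miss things now and then, are a little off and sometimes report something else, mostly with a low value. They report only what shows in the picture. A call takes as long as a camera call. They do not tell look-alikes from the thing itself.
- silhouettes(picture, query): "pixels" (400x640 bool, what is visible of it) and "bbox" ([left, top, right, bottom] in pixels, round what is visible of it).
- spot_point(picture, query): "uv" ([column, row] in pixels: a listed point, or the origin of a listed thing).
The state is a dict: "time": time; "q": joint angles; "joint_vel": joint speeds; "tau": joint torques, N m; "tcp_pos": TCP position; "tool_rot": TCP orientation; "wrist_force": force on the tool from outside, world axes, zero at the start; "ft_torque": the same for the moment, N m; "gripper_width": opening from 0.0 (shut) to 1.0 (fully open).
Only numpy, scipy, OpenCV 4.12 (cv2) and the standard library are available. Lean on these libraries where they do the work, as an engineer would, in place of code of your own. Each camera call takes 0.05 s, during which the arm holds its last target.

## Working session

There is one attempt and no reset: what is moved stays moved. The work goes in short steps, Python scripts to look and compute and a tool call to move; the robot and the scene stay as the last step left them, time stands still between calls to the robot, and variables do not carry over. Pictures are saved under pics/ and viewed, and the job is handed in when it is done.

Besides the shell and the picture viewer there is one more tool, called after "Call:" as name([rows], argument=value, ...), one row to a line, values as JSON. move_arm: Moves the arm, as the interface text tells. Its arguments: {"type":"object","properties":{"series":{"type":"array"}},"required":["series"]}

```bash
mkdir -p pics; ls
python3 - <<'E'
from station import *
import cv2,numpy as np
s=sense();print(s)
for n in("side","top"):
    p=snapshot(n);cv2.imwrite(f"pics/{n}0.png",p["frame"]);print(n,p["vfov"],p["cx"],p["cy"],np.round(p["world_to_cam"],4).tolist(),p["shot"])
E
```

```text
pics
{'time': 0.0, 'q': array([-1.36437812e+00,  3.13410986e-01,  1.49845482e+00, -5.13230006e-05,
        1.33102009e+00, -2.23395102e-01]), 'joint_vel': array([ 5.60927138e-04,  6.41587894e-05,  4.89701604e-04, -7.63392607e-04,
       -9.51297081e-04, -1.50545830e-05]), 'tau': array([-5.95536021e-04, -4.02209759e+01, -2.52266854e+01,  6.93968637e-02,
        3.52312729e-02, -9.22871482e-05]), 'tcp_pos': array([ 0.21868841, -0.47697654,  0.22507437]), 'tool_rot': array([[ 9.09038505e-01,  4.16712009e-01, -3.13854457e-04],
       [ 4.16712060e-01, -9.09037669e-01,  1.25557533e-03],
       [ 2.37907794e-04, -1.27215326e-03, -9.99999163e-01]]), 'wrist_force': array([ 0.82053545, -0.07278026,  0.39615207]), 'ft_torque': array([-0.02642227, -0.01155271,  0.01461183]), 'gripper_width': 1.0005503683007437}
side 56.726453498538135 317.62430334248813 203.71360223813352 [[0.8553, -0.5182, -0.0031, -0.4375], [-0.2651, -0.4324, -0.8618, 0.2017], [0.4452, 0.7379, -0.5072, 1.0805], [0.0, 0.0, 0.0, 1.0]] 1
top 54.095062932790206 312.81417006417314 201.69387919694935 [[0.0181, -0.9997, -0.0171, -0.1097], [-0.9909, -0.0156, -0.134, 0.4398], [0.1337, 0.0194, -0.9908, 1.2794], [0.0, 0.0, 0.0, 1.0]] 2
```

View pics/side0.png

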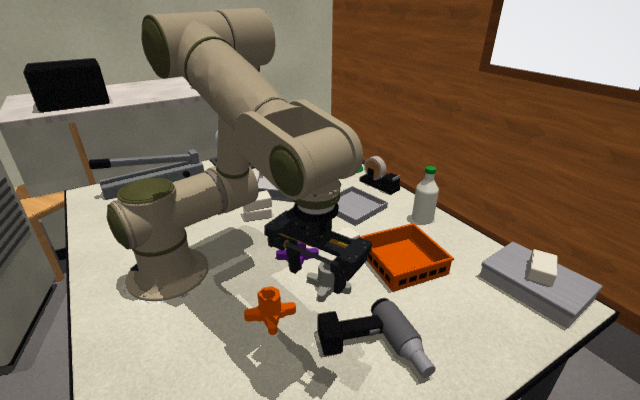

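View pics/top0.png

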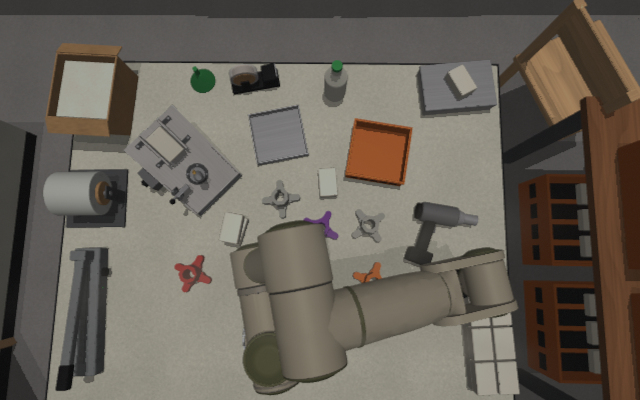

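The top view shows two grey wheels at (281,198) and (368,225). The look-alikes are purple (321,224), orange (368,275) and red (193,273). The feeder is at (185,160), the tray at (279,135) and the crate at (379,152). I'll run the networks next and take close crops.

```bash
cat > h.py <<'E'
from station import *
import cv2,numpy as np
np.set_printoptions(precision=4,suppress=True)
def K(p):
    f=p["frame"].shape[0]/2/np.tan(np.radians(p["vfov"]/2)); return np.array([[f,0,p["cx"]],[0,f,p["cy"]],[0,0,1]])
def proj(p,X):
    X=np.atleast_2d(X);T=p["world_to_cam"];c=X@T[:3,:3].T+T[:3,3];u=c@K(p).T;return u[:,:2]/u[:,2:]
def ray(p,uv):
    T=p["world_to_cam"];R=T[:3,:3];o=-R.T@T[:3,3];d=R.T@np.linalg.inv(K(p))@np.array([uv[0],uv[1],1.]);return o,d/np.linalg.norm(d)
def atz(p,uv,z):
    o,d=ray(p,uv);return o+d*(z-o[2])/d[2]
def tri(a,ua,b,ub):
    P=[K(q)@q["world_to_cam"][:3] for q in(a,b)]
    X=cv2.triangulatePoints(P[0],P[1],np.array(ua,float).reshape(2,1),np.array(ub,float).reshape(2,1))[:,0];X=X[:3]/X[3]
    return X,np.linalg.norm(proj(a,X)[0]-ua),np.linalg.norm(proj(b,X)[0]-ub)
def crop(p,name,x0,y0,x1,y1,s):
    c=p["frame"][y0:y1,x0:x1];cv2.imwrite("pics/"+name,cv2.resize(c,None,fx=s,fy=s,interpolation=cv2.INTER_CUBIC))
E
python3 - <<'E'
from h import *
for n in("top","side"):
    p=snapshot(n)
    for q in["wheel_between","wheel_between_boss","wheel_between_keyway","wheel_inline","wheel_inline_boss","wheel_inline_keyway","keyshaft","shaft_tip","key_top","latch_tip","feeder","tray_in","crate_in","tray","crate"]:
        print(n,q,[(np.round(d["uv"],1).tolist(),round(d["conf"],2)) for d in spot_point(p,q)])
    if n=="top":
        crop(p,"w_a.png",240,170,400,250,5);crop(p,"feed.png",120,100,250,220,6)
E
```

```text
top wheel_between [([320.6, 228.4], 0.84), ([370.4, 278.0], 0.64), ([367.1, 222.5], 0.63)]
top wheel_between_boss [([319.9, 228.2], 0.79), ([374.6, 281.5], 0.75), ([207.5, 182.1], 0.64), ([370.5, 225.7], 0.62)]
top wheel_between_keyway [([365.3, 224.3], 0.62), ([323.5, 232.9], 0.62), ([371.2, 286.7], 0.55)]
top wheel_inline [([280.1, 199.1], 0.87), ([195.3, 274.8], 0.77)]
top wheel_inline_boss [([280.0, 200.9], 0.91), ([187.4, 273.4], 0.61), ([279.6, 136.3], 0.25)]
top wheel_inline_keyway [([279.1, 189.0], 0.78)]
top keyshaft [([197.3, 170.6], 0.61)]
top shaft_tip [([199.1, 177.0], 0.87)]
top key_top [([364.7, 223.4], 0.71), ([193.6, 172.4], 0.64)]
top latch_tip [([188.0, 185.9], 0.91)]
top feeder [([208.1, 181.0], 0.86)]
top tray_in [([278.4, 136.3], 0.6)]
top crate_in [([375.1, 155.0], 0.65)]
top tray [([282.6, 136.8], 0.87)]
top crate [([377.7, 152.5], 0.82)]
side wheel_between [([328.7, 283.2], 0.81), ([270.2, 314.6], 0.63), ([298.7, 260.2], 0.58)]
side wheel_between_boss [([329.9, 272.7], 0.87), ([268.2, 297.4], 0.62), ([296.2, 246.2], 0.56)]
side wheel_between_keyway [([260.6, 288.1], 0.97), ([323.3, 262.8], 0.89)]
side wheel_inline []
side wheel_inline_boss [([270.4, 159.3], 0.41)]
side wheel_inline_keyway [([270.0, 162.9], 0.48)]
side keyshaft []
side shaft_tip []
side key_top [([351.6, 208.8], 0.59), ([254.2, 216.4], 0.46)]
side latch_tip [([270.2, 161.9], 0.76)]
side feeder []
side tray_in [([349.6, 204.7], 0.64)]
side crate_in [([401.2, 261.6], 0.85)]
side tray [([350.4, 208.1], 0.89), ([400.1, 259.0], 0.29)]
side crate [([399.1, 260.5], 0.83)]
```

View pics/w_a.png

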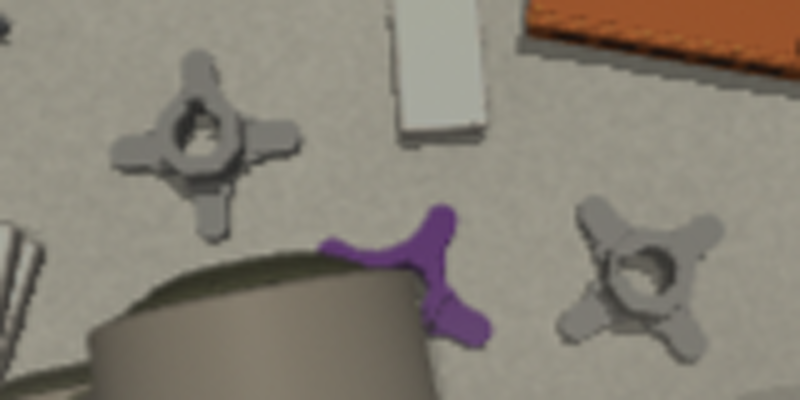

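View pics/feed.png

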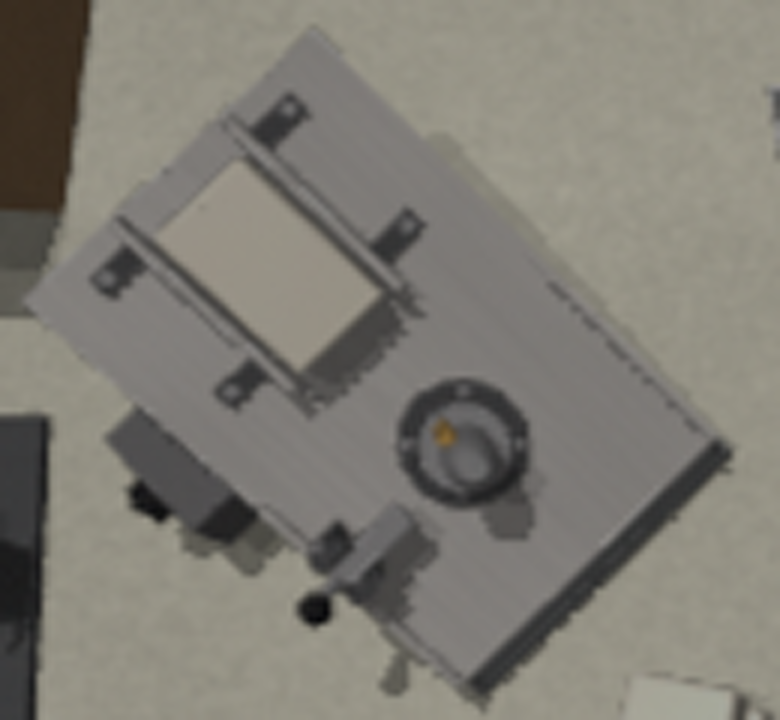

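Run:
```python
from h import *
p=snapshot("top");s=snapshot("side")
for q in(p,s): print(ray(q,(320,200))[0])
print("inl boss",atz(p,(280,200.9),.048),atz(p,(279.1,189),.07))
print("btw boss",atz(p,(370.5,225.7),.048),atz(p,(367.1,222.5),0),tri(p,(370.5,225.7),s,(329.9,272.7)),tri(p,(365.3,224.3),s,(323.3,262.8)))
print("purple",tri(p,(319.9,228.2),s,(296.2,246.2)))
print("tip",atz(p,(199.1,177),.115+.056*.866),"sh",atz(p,(197.3,170.6),.115),"key",atz(p,(193.6,172.4),.115+.038*.866+.0165*.5),"latch",atz(p,(188,185.9),.115+.016*.866),"feeder",atz(p,(208,181),0))
print("tray",tri(p,(278.4,136.3),s,(349.6,204.7)),"crate",tri(p,(375.1,155),s,(401.2,261.6)))
X=np.array([atz(p,(198,172),.13)]);print(proj(s,X))
```

```text
[ 0.2667 -0.1276  1.3247]
[-0.0534 -0.9369  0.7205]
inl boss [0.4399 0.0055 0.048 ] [0.4759 0.0073 0.07  ]
btw boss [ 0.3631 -0.2918  0.048 ] [ 0.3774 -0.2865 -0.    ] (array([ 0.3669, -0.2935,  0.0512]), np.float64(1.3897074835801002), np.float64(1.8601191177331706)) (array([ 0.3653, -0.272 ,  0.072 ]), np.float64(0.06904422107002105), np.float64(0.09085454719520412))
purple (array([ 0.3549, -0.1283,  0.0393]), np.float64(0.7173970499006216), np.float64(0.8651815522817147))
tip [0.4935 0.2414 0.1635] sh [0.5235 0.2637 0.115 ] key [0.509  0.2614 0.1562] latch [0.4716 0.2855 0.1289] feeder [0.5118 0.2616 0.    ]
tray (array([0.6681, 0.0224, 0.0136]), np.float64(0.654319570370094), np.float64(0.6782261848890534)) crate (array([ 0.6136, -0.3154, -0.0004]), np.float64(0.5799054636477782), np.float64(0.7404991225170594))
[[284.1542 162.8939]]
```

```bash
cat > fit.py <<'E'
from h import *
from scipy.optimize import minimize
def wheel_polys(arms):
    out=[]
    o=np.radians(22.5+45*np.arange(8));r=27/np.cos(np.radians(22.5))
    b=np.c_[r*np.cos(o),r*np.sin(o)]
    out.append(np.vstack([np.c_[b,np.zeros(8)],np.c_[b,70*np.ones(8)]]))
    for a in arms:
        a=np.radians(a);th=np.linspace(-np.pi/2,np.pi/2,9)
        loc=np.vstack([[0,-11],[0,11],np.c_[54+11*np.cos(th),11*np.sin(th)]])
        R=np.array([[np.cos(a),-np.sin(a)],[np.sin(a),np.cos(a)]]);l=loc@R.T
        out.append(np.vstack([np.c_[l,np.zeros(len(l))],np.c_[l,22*np.ones(len(l))]]))
    return [o/1000 for o in out]
def render(p,polys,R,t,ss=4):
    m=np.zeros((400*ss,640*ss),np.uint8)
    for q in polys:
        uv=proj(p,q@R.T+t);h=cv2.convexHull(((uv+.5)*ss-.5).astype(np.float32))
        cv2.fillConvexPoly(m,np.round(h*16).astype(np.int32),255,shift=4)
    return cv2.resize(m,(640,400),interpolation=cv2.INTER_AREA)/255.
def Rz(a): c,s=np.cos(a),np.sin(a);return np.array([[c,-s,0],[s,c,0],[0,0,1]])
def fitwheel(views,arms,x0):
    # views: list of (pic,mask)
    P=wheel_polys(arms)
    def cost(v):
        return sum(np.abs(render(p,P,Rz(v[2]),np.array([v[0],v[1],0]))-m).sum() for p,m in views)
    best=None
    sim=np.array(x0)+np.array([[0,0,0],[.006,0,0],[0,.006,0],[0,0,.12]])
    r=minimize(cost,x0,method="Nelder-Mead",options=dict(initial_simplex=sim,xatol=1e-4,fatol=.05))
    return r.x,r.fun
E
python3 - <<'E'
from fit import *
p=snapshot("top");s=snapshot("side")
def m(pic,q,uv):
    for d in silhouettes(pic,q):
        b=d["bbox"]
        if b[0]<uv[0]<b[2] and b[1]<uv[1]<b[3]: print(q,b,d["conf"],d["pixels"].sum());return d["pixels"].astype(float)
    print("none",q)
mt=m(p,"wheel_between",(368,225));ms=m(s,"wheel_between",(330,278));mi=m(p,"wheel_inline",(281,198))
A=[45,135,225,315];B=[0,90,180,270]
if mt is not None:print("top",fitwheel([(p,mt)],A,[.367,-.291,1.42]))
if ms is not None:print("side",fitwheel([(s,ms)],A,[.367,-.291,1.42]))
if mi is not None:print("inl",fitwheel([(p,mi)],B,[.44,.0055,.08]))
np.savez("m.npz",mt=mt if mt is not None else 0,ms=ms if ms is not None else 0,mi=mi if mi is not None else 0)
def ov(pic,mask,x0,y0,x1,y1,n):
    f=pic["frame"].copy();e=cv2.morphologyEx(mask.astype(np.uint8),cv2.MORPH_GRADIENT,np.ones((2,2)));f[e>0]=(0,255,0);q=dict(frame=f);crop(q,n,x0,y0,x1,y1,5)
if mt is not None and mi is not None: ov(p,np.maximum(mt,mi),250,170,400,250,"ovt.png")
if ms is not None: ov(s,ms,280,230,380,310,"ovs.png")
crop(s,"sraw.png",280,230,380,310,5)
E
```

```text
wheel_between [351.9, 206.4, 384.4, 244.1] 0.85 553
wheel_between [308.0, 257.4, 351.9, 298.9] 0.68 734
wheel_inline [263.3, 180.0, 302.8, 220.1] 0.56 529
top (array([ 0.3674, -0.2862,  1.4128]), np.float64(101.79215686274509))
side (array([ 0.3698, -0.289 ,  1.4107]), np.float64(332.3019607843137))
inl (array([0.4526, 0.007 , 0.1231]), np.float64(95.0))
```

View pics/ovt.png

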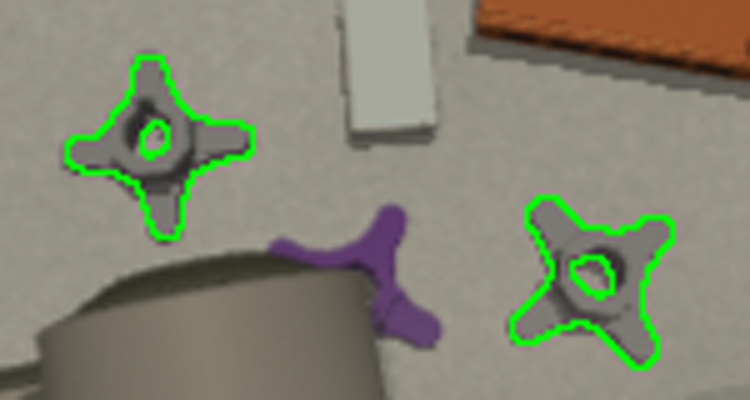

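View pics/sraw.png

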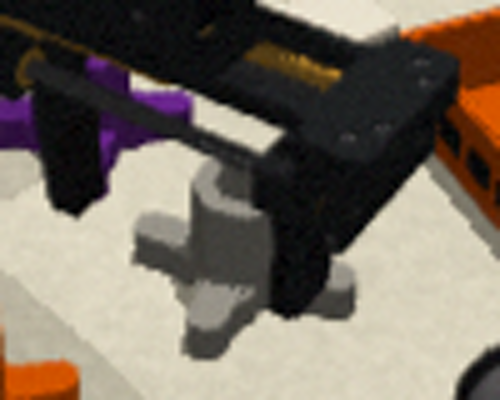

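Both top masks follow the grey wheels well. wheel_between is at (0.367,-0.286), keyway heading 81°, and wheel_inline is at (0.453,0.007), heading 7°. In the side crop wheel_between's notch is at the far left, about (323,265), so it faces +y. Next is the shaft.

Run:
```python
from fit import *
p=snapshot("top")
crop(p,"sh.png",165,150,240,215,10)
hsv=cv2.cvtColor(p["frame"],cv2.COLOR_BGR2HSV)
m=((hsv[...,0]>8)&(hsv[...,0]<30)&(hsv[...,1]>110)).astype(np.uint8);m[:, :165]=0;m[:,240:]=0;m[:150]=0;m[215:]=0
print(np.argwhere(m)[:, ::-1].tolist(), np.argwhere(m).mean(0)[::-1])
```

```text
[[193, 171], [194, 171], [193, 172], [194, 172], [195, 172], [193, 173], [194, 173], [195, 173]] [193.875 172.125]
```

View pics/sh.png

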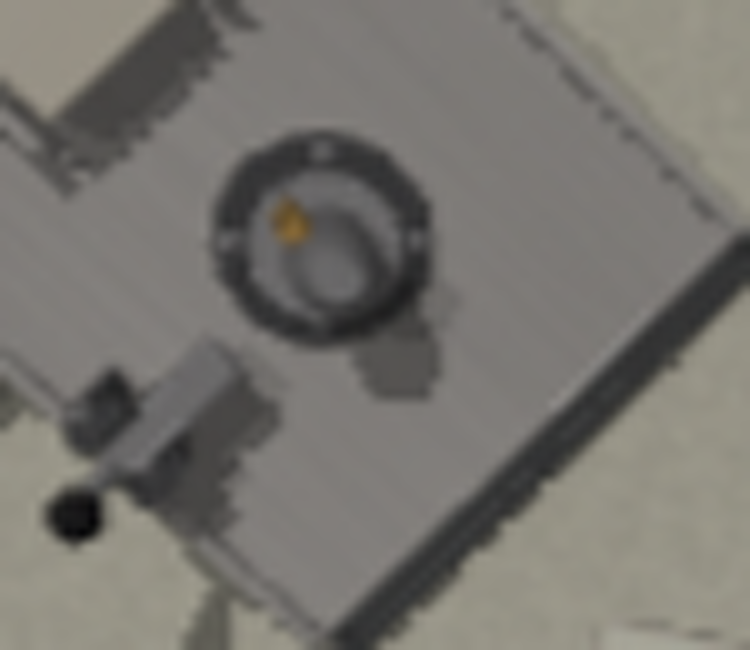

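```bash
cat > shaft.py <<'E'
from fit import *
from scipy.optimize import least_squares
def Rs(yaw):
    up=np.array([np.cos(yaw),np.sin(yaw),0]);c,s=np.cos(np.pi/6),.5
    z=-s*up+c*np.array([0,0,1]);x=c*up+s*np.array([0,0,1]);return np.c_[x,np.cross(z,x),z]
E
python3 - <<'E'
from shaft import *
p=snapshot("top")
pts=np.array([[0,0,56],[16.5,0,38],[0,44,16]])/1000
obs=np.array([[199.05,176.6],[193.9,172.1],[187.8,185.3]])
def model(v,P): return proj(p,P@Rs(v[2]).T+np.array([v[0],v[1],.115]))
# edge direction (front deck edge along y)
a=np.array([199.5,213]);b=np.array([239.5,173.5])
def res(v,dbg=False):
    r=(model(v,pts)-obs)
    L=model(v,np.array([[-100,100,-25],[-100,-100,-25]])/1000);d=L[1]-L[0];e=b-a
    ang=np.arctan2(d[0]*e[1]-d[1]*e[0],d@e)
    if dbg:print(r.tolist(),np.degrees(ang),L)
    return np.r_[r.ravel(),ang*57/1.0]
s=least_squares(res,[.522,.262,np.radians(49)])
print(s.x,np.degrees(s.x[2]));res(s.x,True)
v=s.x;f=cv2.resize(p["frame"][150:215,165:240],None,fx=10,fy=10,interpolation=cv2.INTER_CUBIC)
def dr(P,c):
    uv=model(v,np.array(P)/1000.);q=((uv-[165,150]+.5)*10).astype(int);cv2.polylines(f,[q.reshape(-1,1,2)],False,c,1)
t=np.linspace(0,2*np.pi,40)
for r,z,c in((14,0,(0,255,0)),(14,44,(0,255,255)),(7.5,56,(0,0,255)),(27,0,(255,0,0))): dr(np.c_[r*np.cos(t),r*np.sin(t),0*t+z],c)
dr([[-7,44,16],[7,44,16],[7,75,16],[-7,75,16],[-7,44,16]],(0,0,255))
dr([[13,-4.5,38],[20,-4.5,34],[20,4.5,34],[13,4.5,38]],(255,255,0))
cv2.imwrite("pics/shov.png",f)
np.save("shaft_top.npy",v)
E
```

```text
[0.5127 0.2627 0.8191] 46.93310733325791
[[-0.23818910737719534, 0.366198842041797], [0.41010610786457846, 0.14845264227156463], [-0.17445363573500572, -0.5273816487854219]] 0.17931623686074744 [[197.7064 215.0584]
 [240.7809 172.2553]]
```

View pics/shov.png

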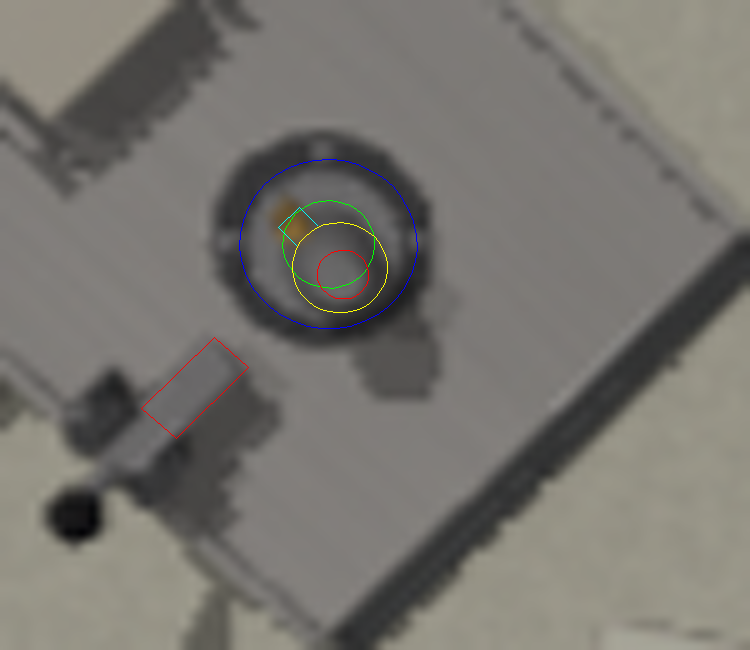

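```bash
cat > plan.py <<'E'
from shaft import *
from scipy.spatial.transform import Rotation as Ro
def Rdown(h): # h = heading of tool y, deg
    h=np.radians(h);y=np.array([np.cos(h),np.sin(h),0]);z=np.array([0,0,-1.]);return np.c_[np.cross(y,z),y,z]
def plan(*targets,start=None):
    s=sense();p0,R0=(s["tcp_pos"],s["tool_rot"]) if start is None else start
    for p,R in targets:
        d=R0.T@(np.array(p)-p0)*1000;rv=Ro.from_matrix(R0.T@R).as_rotvec(degrees=True)/8
        print(np.round(d,1).tolist(),np.round(rv,3).tolist(),"rows>=%.1f"%max(np.linalg.norm(d)/62.5,np.linalg.norm(rv)*8/10.7))
def st():
    s=sense();print("t %.2f"%s["time"],s["tcp_pos"],"F",s["wrist_force"],"T",s["ft_torque"],"g %.1f"%(s["gripper_width"]*88.1),"q",s["q"]);print(s["tool_rot"]);return s
E
python3 - <<'E'
from plan import *
plan(([.3674,-.2862,.13],Rdown(-99)),([.3674,-.2862,.054],Rdown(-99)))
E
```

```text
[214.8, -111.7, 95.6] [0.0, 0.0, 4.203] rows>=4.2
[214.8, -111.7, 171.6] [0.0, 0.0, 4.203] rows>=4.7
```

Call:
move_arm([
  [[53, -28, 30, 0, 0, 1.05, 88], [107, -56, 60, 0, 0, 2.1, 88], [160, -84, 85, 0, 0, 3.15, 88], [215, -112, 95, 0, 0, 4.2, 88], [215, -112, 96, 0, 0, 4.2, 88], [215, -112, 145, 0, 0, 4.2, 88], [215, -112, 172, 0, 0, 4.2, 88], [215, -112, 172, 0, 0, 4.2, 50], [215, -112, 172, 0, 0, 4.2, 50], [215, -112, 172, 0, 0, 4.2, 50], [215, -112, 172, 0, 0, 4.2, 50]],
])

```text
time: 3.52
tcp_pos: [0.3679, -0.2866, 0.0546]
tool_rot: [[0.988, -0.156, 0.001], [-0.156, -0.988, -0.002], [0.002, 0.002, -1.0]]
wrist_force: [-0.8, -0.1, 5.2]
gripper_width: 0.593
```

Run:
```python
from plan import *
st()
for n in("side","top"):
    p=snapshot(n);cv2.imwrite(f"pics/{n}1.png",p["frame"])
    if n=="side":crop(p,"g1.png",250,180,410,300,5)
```

```text
t 3.52 [ 0.3679 -0.2866  0.0546] F [-0.8097 -0.1376  5.2073] T [-0.1267  0.11   -0.0345] g 52.3 q [-0.9138  0.4092  1.8704 -0.0003  0.8594  0.8137]
[[ 0.9878 -0.1559  0.0014]
 [-0.1559 -0.9878 -0.0021]
 [ 0.0017  0.0019 -1.    ]]
```

View pics/g1.png

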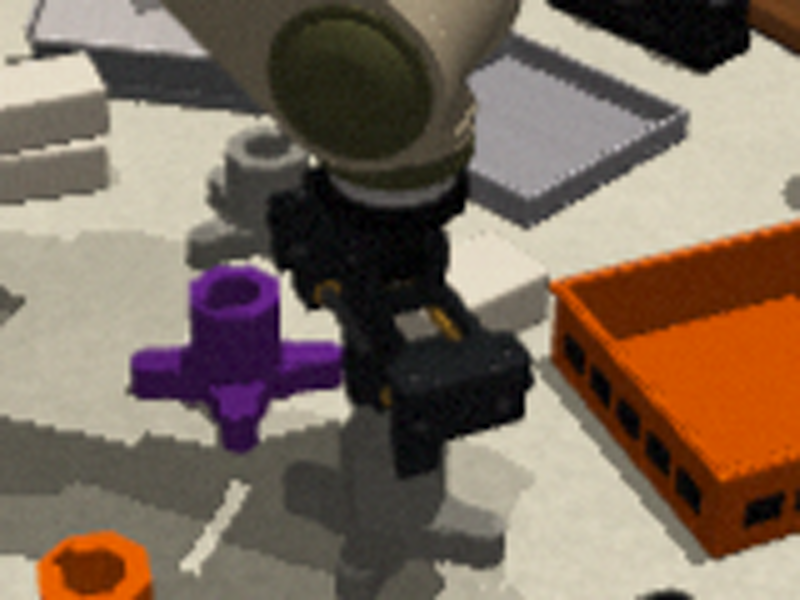

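Call:
move_arm([
  [[0, 0, 0, 0, 0, 0, 88], [0, 0, 0, 0, 0, 0, 88], [0, 0, 0, 0, 0, -1.3, 88], [0, 0, 0, 0, 0, -2.6, 88], [0, 0, 0, 0, 0, -3.9, 88], [0, 0, 0, 0, 0, -5.2, 88], [0, 0, 0, 0, 0, -6.5, 88], [0, 0, 0, 0, 0, -7.8, 88], [0, 0, 0, 0, 0, -9.1, 88], [0, 0, 0, 0, 0, -10.4, 88], [0, 0, 0, 0, 0, -11.25, 88], [0, 0, 0, 0, 0, -11.25, 88]],
])

```text
time: 5.12
tcp_pos: [0.3675, -0.2857, 0.0535]
tool_rot: [[0.157, 0.988, -0.0], [0.988, -0.157, 0.0], [0.0, -0.0, -1.0]]
wrist_force: [0.3, -0.4, 0.1]
gripper_width: 1.001
```

Call:
move_arm([
  [[0, 0, 0, 0, 0, 0, 50], [0, 0, 0, 0, 0, 0, 50], [0, 0, 0, 0, 0, 0, 50], [0, 0, 0, 0, 0, 0, 50], [0, 0, -50, 0, 0, 0, 50], [0, 0, -100, 0, 0, 0, 50], [0, 0, -150, 0, 0, 0, 50], [0, 0, -200, 0, 0, 0, 50], [0, 0, -200, 0, 0, 0, 50]],
])

```text
time: 6.25
tcp_pos: [0.3681, -0.2866, 0.2562]
tool_rot: [[0.156, 0.988, 0.003], [0.988, -0.156, -0.005], [-0.004, 0.004, -1.0]]
wrist_force: [0.4, -0.1, -3.8]
gripper_width: 0.596
```

Run:
```python
from plan import *
st()
p=snapshot("side");cv2.imwrite(f"pics/side2.png",p["frame"])
v=np.load("shaft_top.npy");R=Rs(v[2]);o=np.array([v[0],v[1],.115])
# wheel x vs tool: grip heading y=-9 => wheel x (81) = +90 from y = tool x (pointing down: x heading = h+90)
# on shaft: tool x = shaft x, tool z = -shaft z, tool y = z cross x
Rt=np.c_[R[:,0],np.cross(-R[:,2],R[:,0]),-R[:,2]]
def tcp(u): return o+R[:,2]*(u+.054)  # u=underside height above shoulder
print(Rt);np.save("Rt.npy",Rt)
for u in(.12,.062,0):print(u,tcp(u))
plan(([.35,.12,.30],Rdown(-30)),(tcp(.12),Rt),(tcp(.062),Rt))
```

```text
t 6.25 [ 0.3681 -0.2866  0.2562] F [ 0.3679 -0.1066 -3.7698] T [-0.0547 -0.0725  0.0183] g 52.5 q [-0.9134  0.157   1.6149 -0.0001  1.364  -0.7567]
[[ 0.1561  0.9877  0.0035]
 [ 0.9877 -0.1561 -0.0046]
 [-0.004   0.0041 -1.    ]]
[[ 0.5914  0.7306  0.3414]
 [ 0.6327 -0.6829  0.3653]
 [ 0.5     0.     -0.866 ]]
0.12 [0.4533 0.1991 0.2657]
0.062 [0.4731 0.2203 0.2155]
0 [0.4943 0.243  0.1618]
[398.1, -80.6, -46.7] [0.006, 0.005, 2.627] rows>=6.5
[492.5, 9.0, -12.4] [-1.108, 3.642, 4.163] rows>=7.9
[516.5, 25.2, 37.9] [-1.108, 3.642, 4.163] rows>=8.3
```

View pics/side2.png

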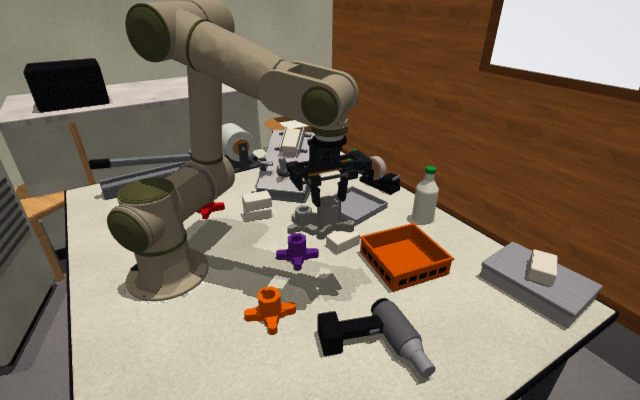

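Run:
```python
from plan import *
p=snapshot("side");crop(p,"sf.png",250,120,340,200,8)
v=np.load("shaft_top.npy");R=Rs(v[2]);o=np.array([v[0],v[1],.115])
print(proj(p,np.array([[0,0,56],[16.5,0,38],[0,44,16],[0,0,0]])/1000@R.T+o))
for q in("shaft_tip","key_top","latch_tip"):print(q,[(d["uv"],d["conf"]) for d in spot_point(p,q)])
```

```text
[[280.113  157.3308]
 [281.9851 156.7244]
 [271.2122 162.6732]
 [282.8797 166.0308]]
shaft_tip [([278.5, 155.1], 0.7), ([327.3, 224.2], 0.36)]
key_top [([285.6, 157.7], 0.83), ([302.2, 212.0], 0.52), ([304.0, 225.6], 0.45)]
latch_tip [([271.8, 159.5], 0.92)]
```

View pics/sf.png

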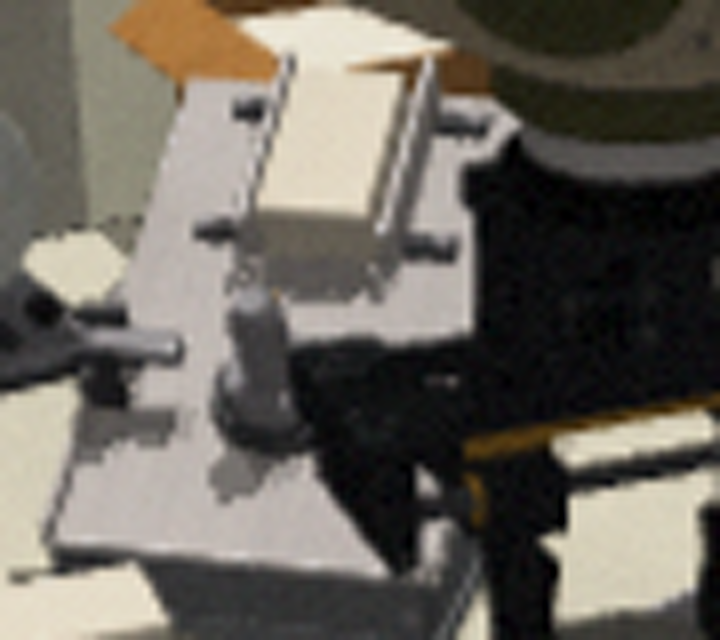

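Run:
```python
from plan import *
S=snapshot("side");T=snapshot("top")
P=np.array([[0,0,56],[16.5,0,38],[0,44,16]])/1000
ot=np.array([[198.55,176.1],[193.9,172.1],[187.3,184.8]]);os_=np.array([[281.0,157.4],[272.0,162.7]])
a=np.array([199,212.5]);b=np.array([239.,173.])
def res(v,mode,dbg=0):
    X=P@Rs(v[2]).T+np.array([v[0],v[1],.115+v[3]])
    rt=proj(T,X)-ot;rs=proj(S,X[[0,2]])-os_
    L=proj(T,np.array([[-.1,.1,-.025],[-.1,-.1,-.025]])@Rs(v[2]).T+np.array([v[0],v[1],.115+v[3]]));d=L[1]-L[0];e=b-a
    ang=np.degrees(np.arctan2(d[0]*e[1]-d[1]*e[0],d@e))
    if dbg:print(rt.tolist(),rs.tolist(),ang)
    return np.r_[rt.ravel()*("t" in mode),rs.ravel()*("s" in mode),ang,v[3]*(1000 if "f" in mode else 0)]
for m in("tf","tsf","ts"):
    r=least_squares(res,[.513,.263,.82,0],args=(m,));print(m,r.x,np.degrees(r.x[2]));res(r.x,m,1)
    if m=="tsf":np.save("shaft.npy",r.x)
```

```text
tf [0.5137 0.2638 0.8182 0.    ] 46.87705519687031
[[-0.07553828469940527, 0.5359661567376577], [0.08144966973077317, -0.18375806026637065], [-0.006262319167035457, -0.363639553439981]] [[-0.7752494041047839, -0.22324938833287433], [-0.6633535475962162, -0.18498963474741004]] 0.11988078886095978
tsf [ 0.5144  0.2634  0.8185 -0.0001] 46.898504449094425
[[0.08108425157942634, 0.31298720605738595], [0.23543183879752405, -0.4021892913082752], [0.14972119957042196, -0.5765012771187799]] [[-0.5555463851374611, -0.2023662845863612], [-0.4528572637819366, -0.16341758066431566]] 0.14001352519849472
ts [ 0.5147  0.2639  0.8184 -0.0014] 46.89292718222809
[[0.025889741454307114, 0.296637830422668], [0.18608203461064932, -0.41382897225093984], [0.10738338669324321, -0.6020828835320629]] [[-0.5344225420146245, 0.03814952561111795], [-0.4241693666842252, 0.06521389710385961]] 0.13374474241483023
```

```bash
cat >> plan.py <<'E'
def shaft(off=.054):
    v=np.load("shaft.npy");R=Rs(v[2]);o=np.array([v[0],v[1],.115])
    Rt=np.c_[R[:,0],np.cross(-R[:,2],R[:,0]),-R[:,2]]
    return R,o,Rt,lambda u,dx=0,dy=0:o+R[:,2]*(u+off)+R[:,0]*dx+R[:,1]*dy
def rel(off=.054):
    R,o,Rt,_=shaft(off);s=sense();d=R.T@(s["tcp_pos"]-o)*1000;print("shaft-frame xy",d[:2],"u",d[2]-off*1000,"rot err deg",Ro.from_matrix(Rt.T@s["tool_rot"]).as_rotvec(degrees=True),"F",R.T@s["wrist_force"],"T",R.T@s["ft_torque"],"t",s["time"])
E
python3 - <<'E'
from plan import *
R,o,Rt,tcp=shaft()
plan((tcp(.12),Rt))
E
```

```text
[493.2, 10.9, -12.5] [-1.132, 3.63, 4.162] rows>=7.9
```

Call:
move_arm([
  [[55, 1, -15, -0.13, 0.4, 0.46, 50], [110, 2, -30, -0.25, 0.8, 0.92, 50], [165, 4, -30, -0.38, 1.2, 1.4, 50], [220, 5, -30, -0.5, 1.6, 1.85, 50], [275, 6, -30, -0.63, 2.0, 2.3, 50], [330, 7, -30, -0.76, 2.42, 2.8, 50], [385, 8, -25, -0.88, 2.83, 3.25, 50], [440, 10, -20, -1.0, 3.25, 3.7, 50], [493, 11, -12, -1.13, 3.63, 4.16, 50], [493, 11, -12, -1.13, 3.63, 4.16, 50], [493, 11, -12, -1.13, 3.63, 4.16, 50]],
])

```text
time: 7.98
tcp_pos: [0.4551, 0.1991, 0.2652]
tool_rot: [[0.591, 0.731, 0.342], [0.634, -0.682, 0.363], [0.499, 0.002, -0.867]]
wrist_force: [1.1, -1.0, -2.7]
gripper_width: 0.599
```

Run:
```python
from plan import *
rel();print(sense()["q"])
R,o,Rt,tcp=shaft();plan((tcp(.065),Rt))
p=snapshot("side");crop(p,"i1s.png",230,100,350,200,6);p=snapshot("top");crop(p,"i1t.png",150,110,270,230,6)
```

```text
shaft-frame xy [-0.6324 -0.5801] u 119.8002886801421 rot err deg [-0.0675 -0.0958 -0.1184] F [-1.3156 -1.4293 -2.3458] T [-0.0259  0.4737  0.0242] t 7.975
[-0.0329 -0.019   1.8735  0.4682  0.9778  0.5135]
[0.7, -0.6, 54.8] [0.008, 0.012, 0.015] rows>=0.9
```

View pics/i1s.png

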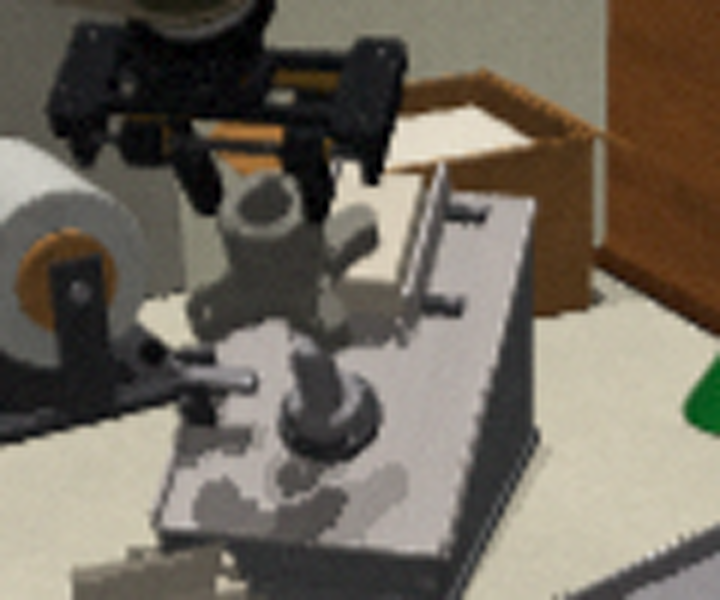

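View pics/i1t.png

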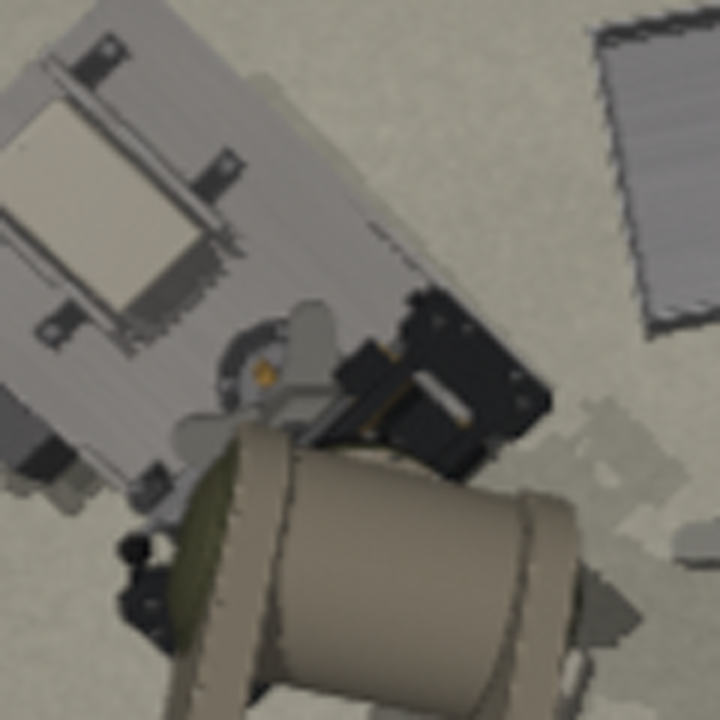

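Call:
move_arm([
  [[0.5, -0.5, 35, 0, 0, 0, 50], [0.5, -0.5, 55, 0, 0, 0, 50], [0.5, -0.5, 60, 0, 0, 0, 50], [0.5, -0.5, 64, 0, 0, 0, 50], [0.5, -0.5, 68, 0, 0, 0, 50]],
])

```text
time: 8.7
tcp_pos: [0.4789, 0.2245, 0.2076]
tool_rot: [[0.591, 0.73, 0.344], [0.633, -0.683, 0.363], [0.5, 0.003, -0.866]]
wrist_force: [-0.5, -0.2, -2.5]
gripper_width: 0.599
```

Run:
```python
from plan import *
rel()
p=snapshot("side");crop(p,"i2s.png",230,110,330,190,8)
```

```text
shaft-frame xy [ 0.6585 -0.63  ] u 52.497765229665205 rot err deg [-0.1628  0.0306 -0.08  ] F [-1.719   0.2037 -1.9378] T [-0.0154  0.4859 -0.042 ] t 8.7
```

View pics/i2s.png

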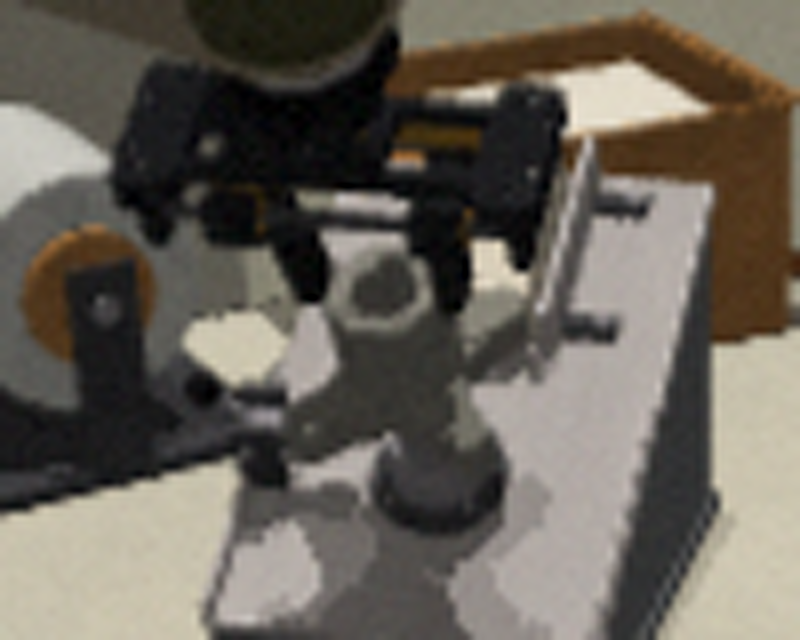

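Call:
move_arm([
  [[-0.3, -0.5, 3, 0, 0, 0, 50], [-0.3, -0.5, 6, 0, 0, 0, 50], [-0.3, -0.5, 9, 0, 0, 0, 50], [-0.3, -0.5, 11, 0, 0, 0, 50]],
])

```text
time: 9.25
tcp_pos: [0.4818, 0.2291, 0.1972]
tool_rot: [[0.591, 0.73, 0.343], [0.633, -0.683, 0.364], [0.5, 0.002, -0.866]]
wrist_force: [0.6, 0.4, -2.0]
gripper_width: 0.6
```

Run:
```python
from plan import *
for i in range(2): rel();snapshot("side")
```

```text
shaft-frame xy [0.0771 0.3903] u 40.835193352696905 rot err deg [-0.0914 -0.0201 -0.0852] F [-0.3852 -0.1811 -2.067 ] T [0.0707 0.4624 0.0084] t 9.25
shaft-frame xy [-0.034   0.4028] u 40.69175080409988 rot err deg [-0.0855 -0.0317 -0.0788] F [-1.3525  0.6566 -2.8011] T [-0.0043  0.4507  0.0278] t 9.3
```

Call:
move_arm([
  [[0, 0, 2, 0, 0, 0, 50], [0, 0, 4, 0, 0, 0, 50], [0, 0, 6, 0, 0, 0, 50], [0, 0, 8, 0, 0, 0, 50], [0, 0, 10, 0, 0, 0, 50]],
])

```text
time: 9.98
tcp_pos: [0.4852, 0.2326, 0.1885]
tool_rot: [[0.591, 0.73, 0.343], [0.633, -0.683, 0.364], [0.5, 0.002, -0.866]]
wrist_force: [0.9, -0.3, -2.5]
gripper_width: 0.599
```

Run:
```python
from plan import *
for i in range(2): rel();p=snapshot("side")
crop(p,"i3s.png",230,110,330,190,8)
```

```text
shaft-frame xy [0.0074 0.3017] u 30.85645797994441 rot err deg [-0.0982 -0.0252 -0.0805] F [-0.9133 -0.8824 -2.3521] T [ 0.0913  0.4111 -0.0688] t 9.975
shaft-frame xy [-0.0857  0.3563] u 30.688366568599392 rot err deg [-0.0905 -0.0358 -0.0813] F [-1.229   0.3106 -3.0566] T [ 0.0856  0.4258 -0.0113] t 10.025
```

View pics/i3s.png

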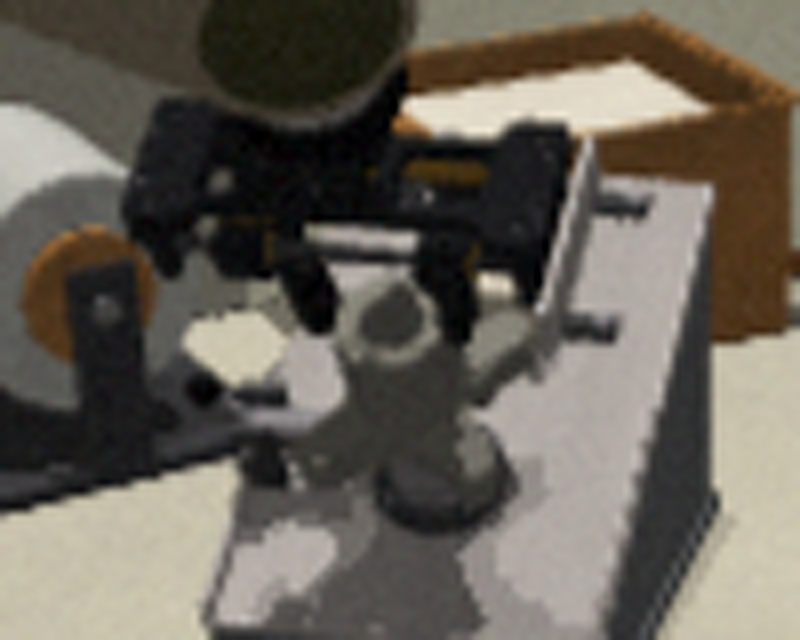

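Call:
move_arm([
  [[0, 0, 4, 0, 0, 0, 50], [0, 0, 8, 0, 0, 0, 50], [0, 0, 12, 0, 0, 0, 50], [0, 0, 16, 0, 0, 0, 50], [0, 0, 20, 0, 0, 0, 50], [0, 0, 24, 0, 0, 0, 50], [0, 0, 27, 0, 0, 0, 50], [0, 0, 28, 0, 0, 0, 50]],
])

```text
time: 11.08
tcp_pos: [0.4948, 0.2428, 0.1642]
tool_rot: [[0.591, 0.73, 0.343], [0.633, -0.683, 0.364], [0.5, 0.002, -0.866]]
wrist_force: [-0.3, 0.5, -2.8]
gripper_width: 0.597
```

Run:
```python
from plan import *
for i in range(2): rel();p=snapshot("side")
```

```text
shaft-frame xy [-0.0191  0.2686] u 2.8351879766744617 rot err deg [-0.0965 -0.0282 -0.0799] F [-1.2447  0.5738 -2.5102] T [0.01   0.3947 0.0364] t 11.075
shaft-frame xy [-0.0284  0.2625] u 2.8273605424381145 rot err deg [-0.0961 -0.0296 -0.0826] F [-0.7441  0.2491 -2.8415] T [ 0.0286  0.3822 -0.0196] t 11.125
```

Call:
move_arm([
  [[0, 0, 1, 0, 0, 0, 50], [0, 0, 2, 0, 0, 0, 50], [0, 0, 2.5, 0, 0, 0, 50]],
])

```text
time: 11.55
tcp_pos: [0.4956, 0.2436, 0.1622]
tool_rot: [[0.591, 0.73, 0.343], [0.634, -0.683, 0.364], [0.5, 0.002, -0.866]]
wrist_force: [-2.7, -2.2, -0.1]
gripper_width: 0.597
```

Run:
```python
from plan import *
for i in range(2): rel();p=snapshot("side")
```

```text
shaft-frame xy [-0.0004  0.2355] u 0.5290565871569086 rot err deg [-0.1026 -0.0248 -0.0895] F [-3.0758  0.4194  1.6094] T [0.0005 0.7472 0.0476] t 11.55
shaft-frame xy [-0.0057  0.2174] u 0.5533122119871692 rot err deg [-0.1037 -0.0264 -0.0924] F [-2.8085 -0.1437  0.2983] T [-0.0068  0.5346  0.0559] t 11.6
```

Call:
move_arm([
  [[0, 0, 0.7, 0, 0, 0, 50], [0, 0, 0.7, 0, 0, 0, 50]],
])

```text
time: 11.9
tcp_pos: [0.4958, 0.2437, 0.1621]
tool_rot: [[0.59, 0.731, 0.343], [0.634, -0.683, 0.364], [0.5, 0.003, -0.866]]
wrist_force: [-7.5, -6.1, 5.7]
gripper_width: 0.594
```

Run:
```python
from plan import *
for i in range(2): rel();p=snapshot("side")
crop(p,"i4s.png",230,110,330,190,8)
plan(([.55,.12,.3],Rdown(-30)))
for n in("tray_in","tray"):
    print(n,[(d["uv"],d["conf"]) for d in spot_point(p,n)])
m=[d for d in silhouettes(p,"tray")][:1];print(m and m[0]["bbox"])
q=snapshot("top")
for n in("tray","crate"):
  for d in silhouettes(q,n)[:2]:
    c=d["pixels"].astype(np.uint8);r=cv2.minAreaRect(np.argwhere(c)[:,::-1].astype(np.float32));print(n,d["conf"],r,atz(q,r[0],.025 if n=="tray" else .06))
```

```text
shaft-frame xy [0.0947 0.1891] u 0.3489135812421935 rot err deg [-0.1132 -0.0189 -0.1202] F [-5.4299  1.2389  9.7566] T [0.2294 1.1035 0.0203] t 11.9
shaft-frame xy [0.0568 0.2093] u 0.34446197491218555 rot err deg [-0.1121 -0.0195 -0.1167] F [-5.1781  0.8344  9.9554] T [0.1526 1.0585 0.0169] t 11.95
[22.5, 124.5, -145.8] [0.446, -3.729, -1.589] rows>=3.1
tray_in [([352.2, 205.3], 0.84), ([402.9, 260.1], 0.57), ([393.0, 338.0], 0.33)]
tray [([351.3, 209.9], 0.67), ([270.0, 165.1], 0.53)]
[317.8, 186.5, 388.4, 227.1]
tray 0.57 ((277.34619140625, 134.73077392578125), (54.520286560058594, 53.73582077026367), 78.69007110595703) [0.6721 0.0238 0.025 ]
tray 0.54 ((178.50001525878906, 165.50001525878906), (100.40914916992188, 77.78174591064453), 45.0) [0.5594 0.3583 0.025 ]
crate 0.7 ((378.3476867675781, 151.49554443359375), (60.14249038696289, 60.92800521850586), 9.272601127624512) [ 0.6082 -0.3165  0.06  ]
crate 0.25 ((280.9508056640625, 198.45901489257812), (28.42418670654297, 28.680261611938477), 39.80556869506836) [0.4464 0.0014 0.06  ]
```

View pics/i4s.png

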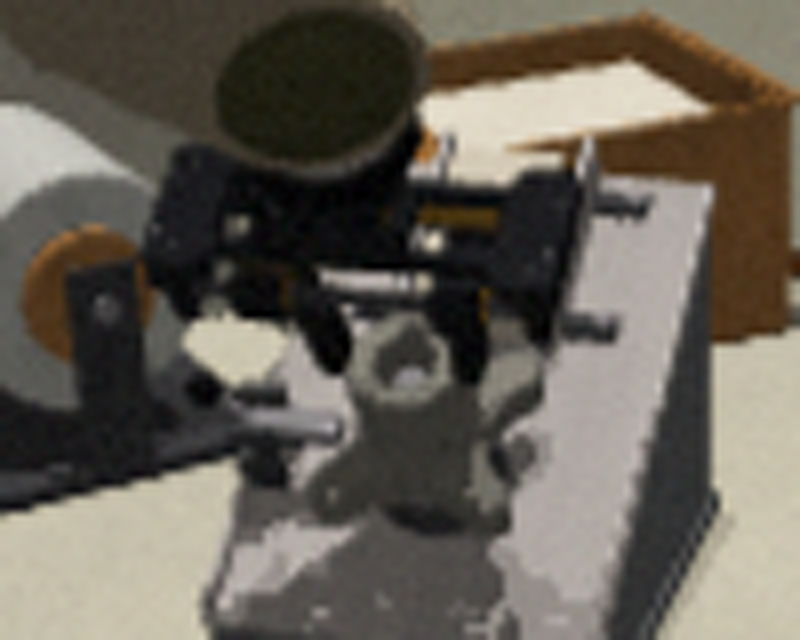

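Run:
```python
from plan import *
s=sense();Rt=s["tool_rot"];p=s["tcp_pos"]-Rt[:,2]*.085
plan((p,Rt),([.57,.14,.27],Rdown(-43)),([.67,.023,.16],Rdown(-43)))
```

```text
[-0.0, 0.0, -85.0] [0.0, 0.0, 0.0] rows>=1.4
[32.0, 125.3, -105.7] [0.021, -3.748, -0.002] rows>=2.8
[-38.1, 278.0, -18.7] [0.021, -3.748, -0.002] rows>=4.5
```

Call:
move_arm([
  [[0, 0, -6, 0, 0, 0, 50], [0, 0, -20, 0, 0, 0, 50], [0, 0, -50, 0, 0, 0, 50], [0, 0, -85, 0, 0, 0, 50], [11, 42, -95, 0, -1.25, 0, 50], [22, 84, -105, 0, -2.5, 0, 50], [32, 125, -106, 0, -3.75, 0, 50], [14, 165, -85, 0, -3.75, 0, 50], [-5, 205, -63, 0, -3.75, 0, 50], [-22, 242, -40, 0, -3.75, 0, 50], [-38, 278, -19, 0, -3.75, 0, 50], [-38, 278, -19, 0, -3.75, 0, 50]],
])

```text
time: 13.8
tcp_pos: [0.6697, 0.0208, 0.1573]
tool_rot: [[0.685, 0.728, -0.003], [0.728, -0.685, -0.002], [-0.003, -0.001, -1.0]]
wrist_force: [-0.4, 0.1, -3.8]
gripper_width: 0.598
```

Run:
```python
from plan import *
st();plan(([.67,.023,.065],Rdown(-43)),([.67,.023,.0585],Rdown(-43)))
p=snapshot("side");crop(p,"t1.png",280,120,440,240,5)
```

```text
t 13.80 [0.6697 0.0208 0.1573] F [-0.3703  0.102  -3.7533] T [-0.0345 -0.0053 -0.0021] g 52.7 q [-0.1427  0.6919  1.0889 -0.0021  1.3633  0.6129]
[[ 0.6854  0.7282 -0.0028]
 [ 0.7281 -0.6854 -0.0016]
 [-0.0031 -0.0009 -1.    ]]
[2.1, -1.3, 92.3] [-0.007, 0.022, -0.034] rows>=1.5
[2.1, -1.3, 98.8] [-0.007, 0.022, -0.034] rows>=1.6
```

View pics/t1.png

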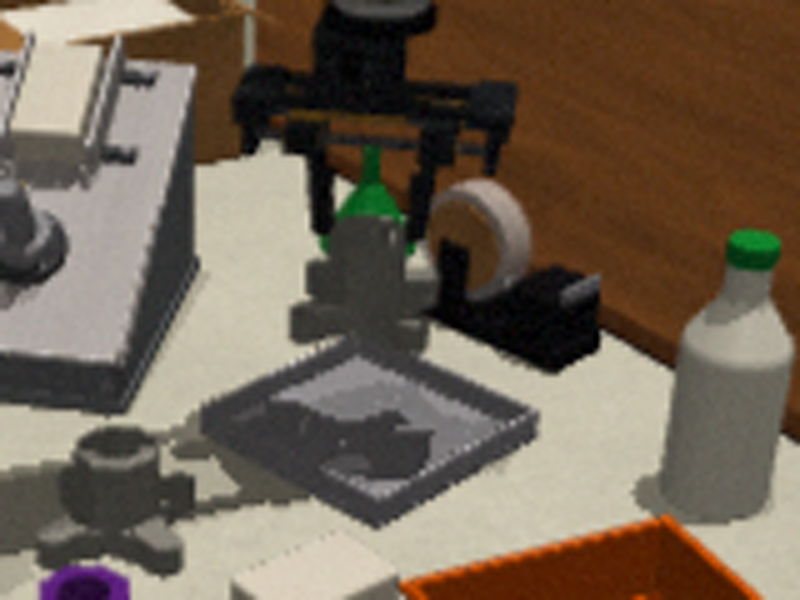

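Aligned over the tray, which the crop shows centred near (370,430), i.e. image (354,206). I'll lower the wheel, release it and lift.

Call:
move_arm([
  [[2, -1, 40, 0, 0, 0, 50], [2, -1, 75, 0, 0, 0, 50], [2, -1, 90, 0, 0, 0, 50], [2, -1, 95, 0, 0, 0, 50], [2, -1, 98, 0, 0, 0, 50], [2, -1, 99, 0, 0, 0, 50], [2, -1, 99, 0, 0, 0, 50]],
])

```text
time: 14.72
tcp_pos: [0.671, 0.025, 0.0613]
tool_rot: [[0.683, 0.73, 0.002], [0.73, -0.683, -0.002], [0.0, 0.003, -1.0]]
wrist_force: [0.0, -0.5, -3.5]
gripper_width: 0.598
```

Run:
```python
from plan import *
st()
```

```text
t 14.72 [0.671  0.025  0.0613] F [ 0.0491 -0.5142 -3.4646] T [-0.023   0.0031 -0.0042] g 52.7 q [-0.1362  0.7827  1.1866 -0.0017  1.1698  0.6164]
[[ 0.683   0.7304  0.0023]
 [ 0.7304 -0.683  -0.0019]
 [ 0.0002  0.003  -1.    ]]
```

Call:
move_arm([
  [[0, 0, 1.5, 0, 0, 0, 50], [0, 0, 2.5, 0, 0, 0, 50], [0, 0, 3, 0, 0, 0, 50]],
])

```text
time: 15.1
tcp_pos: [0.6708, 0.0249, 0.0578]
tool_rot: [[0.683, 0.73, 0.001], [0.73, -0.683, -0.002], [-0.0, 0.002, -1.0]]
wrist_force: [0.0, -0.5, -1.2]
gripper_width: 0.599
```

Run:
```python
from plan import *
st()
```

```text
t 15.10 [0.6708 0.0249 0.0578] F [ 0.039  -0.4618 -1.2051] T [ 0.0065  0.1035 -0.0174] g 52.7 q [-0.1363  0.7867  1.1891 -0.0018  1.1641  0.6163]
[[ 0.683   0.7304  0.0014]
 [ 0.7304 -0.683  -0.0019]
 [-0.0004  0.0024 -1.    ]]
```

Call:
move_arm([
  [[0, 0, 0, 0, 0, 0, 88], [0, 0, 0, 0, 0, 0, 88], [0, 0, 0, 0, 0, 0, 88], [0, 0, -40, 0, 0, 0, 88], [0, 0, -100, 0, 0, 0, 88], [-40, -40, -140, 0, 0, 0, 88], [-80, -80, -160, 0, 0, 0, 88], [-80, -80, -160, 0, 0, 0, 88]],
])

```text
time: 16.1
tcp_pos: [0.5554, 0.0217, 0.2198]
tool_rot: [[0.683, 0.73, 0.004], [0.73, -0.683, -0.002], [0.001, 0.004, -1.0]]
wrist_force: [0.5, -0.5, 0.9]
gripper_width: 1.0
```

Run:
```python
from fit import *
from plan import *
st()
s=snapshot("side");p=snapshot("top");cv2.imwrite("pics/side3.png",s["frame"]);crop(p,"t2.png",230,90,400,250,4)
B=[0,90,180,270]
for pic,nm in((p,"top"),(s,"side")):
    for d in silhouettes(pic,"wheel_inline"):
        b=d["bbox"];c=((b[0]+b[2])/2,(b[1]+b[3])/2);print(nm,np.round(b),round(d["conf"],2))
        e=proj(pic,[[.4526,.007,.03]])[0]
        if np.hypot(*(e-c))<12: print(nm,fitwheel([(pic,d["pixels"].astype(float))],B,[.4526,.007,.123]))
    print(spot_point(pic,"wheel_inline_boss"))
```

```text
t 16.10 [0.5554 0.0217 0.2198] F [ 0.4843 -0.4803  0.8811] T [-0.0483 -0.0737  0.0481] g 88.1 q [-0.1709  0.3831  1.4151 -0.0016  1.3393  0.5813]
[[ 0.683   0.7304  0.0037]
 [ 0.7304 -0.683  -0.0023]
 [ 0.0009  0.0043 -1.    ]]
top [127. 108. 213. 213.] 0.69
top [260. 179. 301. 218.] 0.65
top (array([0.4528, 0.0081, 0.1177]), np.float64(94.29411764705883))
[{'uv': [279.7, 199.5], 'conf': 0.86}]
side [287. 204. 318. 236.] 0.83
side (array([0.4569, 0.0077, 0.1126]), np.float64(42.050980392156866))
side [186. 191. 225. 217.] 0.7
[{'uv': [302.3, 212.8], 'conf': 0.97}, {'uv': [205.2, 202.0], 'conf': 0.65}, {'uv': [281.1, 155.6], 'conf': 0.51}]
```

View pics/side3.png

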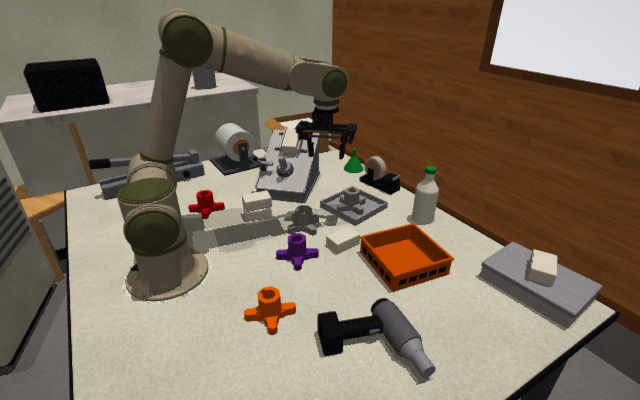

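View pics/t2.png

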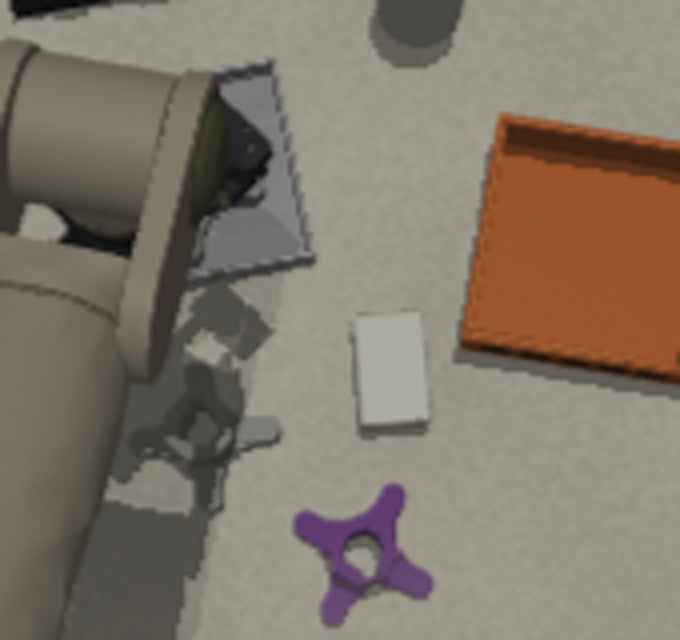

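Run:
```python
from plan import *
plan(([.4545,.008,.14],Rdown(6.7)),([.4545,.008,.054],Rdown(6.7)))
```

```text
[-80.6, -66.7, 76.6] [0.006, 0.011, -6.222] rows>=4.7
[-80.5, -66.8, 162.6] [0.006, 0.011, -6.222] rows>=4.7
```

Call:
move_arm([
  [[-20, -17, 15, 0, 0, -1.25, 88], [-40, -34, 30, 0, 0, -2.5, 88], [-60, -50, 45, 0, 0, -3.75, 88], [-80.5, -67, 60, 0, 0, -5, 88], [-80.5, -67, 80, 0, 0, -6.2, 88], [-80.5, -67, 90, 0, 0, -6.2, 88], [-80.5, -67, 135, 0, 0, -6.2, 88], [-80.5, -67, 162.5, 0, 0, -6.2, 88], [-80.5, -67, 162.5, 0, 0, -6.2, 50], [-80.5, -67, 162.5, 0, 0, -6.2, 50], [-80.5, -67, 162.5, 0, 0, -6.2, 50], [-80.5, -67, 162.5, 0, 0, -6.2, 50]],
])

```text
time: 17.9
tcp_pos: [0.4545, 0.008, 0.0558]
tool_rot: [[-0.113, 0.994, 0.004], [0.994, 0.113, -0.002], [-0.003, 0.003, -1.0]]
wrist_force: [0.4, 1.5, 2.9]
gripper_width: 0.587
```

Run:
```python
from plan import *
st();p=snapshot("side");crop(p,"g2.png",230,140,390,260,5)
```

```text
t 17.90 [0.4545 0.008  0.0558] F [0.404  1.5143 2.9195] T [ 0.0177 -0.266  -0.062 ] g 51.7 q [-0.2402  0.3857  1.9043 -0.0018  0.8476 -0.3524]
[[-0.1131  0.9936  0.0036]
 [ 0.9936  0.1131 -0.0023]
 [-0.0027  0.0034 -1.    ]]
```

View pics/g2.png

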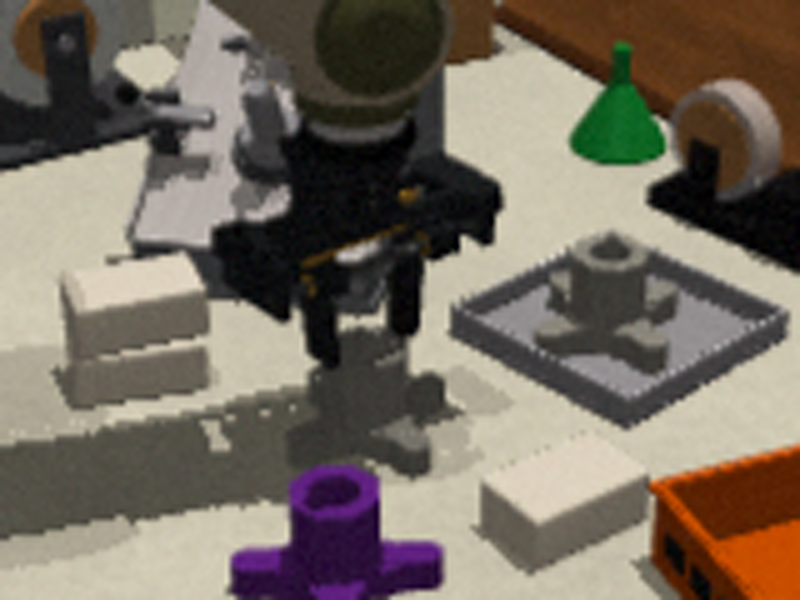

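wheel_between lies flat in the tray (crop 610,310) and the jaws are round wheel_inline. Next is the perpendicular grip and lift.

Call:
move_arm([
  [[0, 0, 0, 0, 0, 0, 88], [0, 0, 0, 0, 0, 0, 88], [0, 0, 0, 0, 0, 1.3, 88], [0, 0, 0, 0, 0, 2.6, 88], [0, 0, 0, 0, 0, 3.9, 88], [0, 0, 0, 0, 0, 5.2, 88], [0, 0, 0, 0, 0, 6.5, 88], [0, 0, 0, 0, 0, 7.8, 88], [0, 0, 0, 0, 0, 9.1, 88], [0, 0, 0, 0, 0, 10.4, 88], [0, 0, 0, 0, 0, 11.25, 88], [0, 0, 0, 0, 0, 11.25, 88]],
])

```text
time: 19.45
tcp_pos: [0.4536, 0.0082, 0.0548]
tool_rot: [[0.993, 0.115, 0.001], [0.115, -0.993, -0.002], [0.001, 0.002, -1.0]]
wrist_force: [-1.3, -0.4, -0.7]
gripper_width: 0.997
```

Call:
move_arm([
  [[0, 0, 0, 0, 0, 0, 50], [0, 0, 0, 0, 0, 0, 50], [0, 0, 0, 0, 0, 0, 50], [0, 0, 0, 0, 0, 0, 50], [0, 0, -50, 0, 0, 0, 50], [0, 0, -100, 0, 0, 0, 50], [0, 0, -150, 0, 0, 0, 50], [0, 0, -190, 0, 0, 0, 50], [0, 0, -190, 0, 0, 0, 50]],
])

```text
time: 20.58
tcp_pos: [0.4542, 0.0084, 0.2466]
tool_rot: [[0.993, 0.114, 0.006], [0.114, -0.993, -0.003], [0.005, 0.003, -1.0]]
wrist_force: [-0.5, -0.8, -5.0]
gripper_width: 0.589
```

Run:
```python
from plan import *
st()
R,o,Rt,tcp=shaft();plan((tcp(.11,0,.0),Rt))
p=snapshot("side");crop(p,"g3.png",230,80,390,200,5)
```

```text
t 20.57 [0.4542 0.0084 0.2466] F [-0.4622 -0.8225 -5.0185] T [ 0.0852  0.0033 -0.018 ] g 51.9 q [-0.2396  0.136   1.6647 -0.0014  1.3347  1.2175]
[[ 0.9935  0.1138  0.0056]
 [ 0.1138 -0.9935 -0.0028]
 [ 0.0052  0.0034 -1.    ]]
[26.4, -193.3, -11.0] [1.356, 3.565, -4.917] rows>=4.7
```

View pics/g3.png

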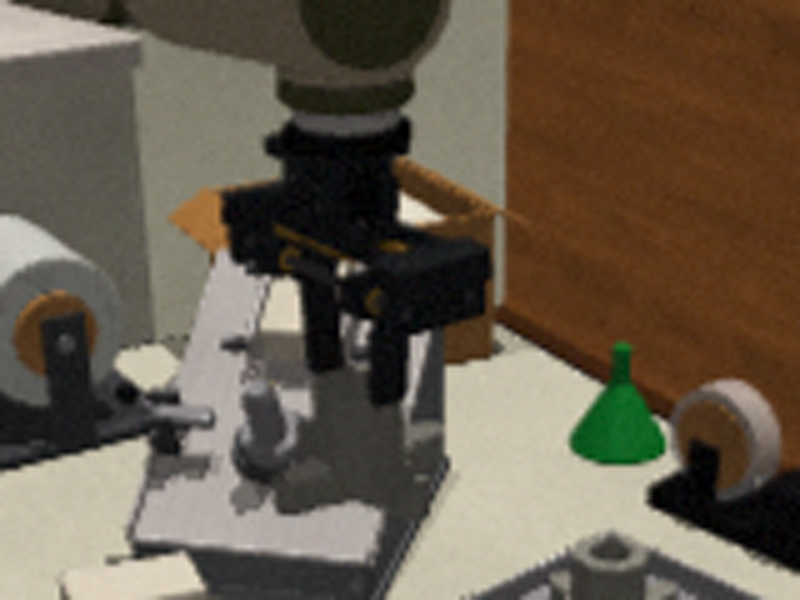

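Call:
move_arm([
  [[4, -32, -25, 0.22, 0.6, -0.82, 50], [8, -64, -40, 0.45, 1.2, -1.64, 50], [12, -96, -45, 0.68, 1.8, -2.46, 50], [16, -128, -45, 0.9, 2.4, -3.28, 50], [20, -160, -35, 1.13, 3.0, -4.1, 50], [26, -193, -20, 1.36, 3.56, -4.92, 50], [26.5, -193.5, -11, 1.36, 3.56, -4.92, 50], [26.5, -193.5, -11, 1.36, 3.56, -4.92, 50]],
])

```text
time: 21.62
tcp_pos: [0.4573, 0.2032, 0.2538]
tool_rot: [[0.597, 0.729, 0.334], [0.632, -0.684, 0.365], [0.494, -0.007, -0.869]]
wrist_force: [0.1, 0.6, -2.9]
gripper_width: 0.589
```

Run:
```python
from plan import *
rel(.055);print(sense()["q"])
R,o,Rt,tcp=shaft(.055);plan((tcp(.052),Rt),(tcp(.041,0,.0003),Rt))
p=snapshot("side");crop(p,"j1.png",230,100,350,200,6)
```

```text
shaft-frame xy [-2.4882  0.6445] u 106.65743030878286 rot err deg [ 0.3137 -0.3714  0.2624] F [-1.0456  0.3385 -2.7302] T [-0.0201  0.5601 -0.0063] t 21.625
[-0.0224  0.0034  1.8806  0.4733  0.9551  0.5153]
[2.8, 0.9, 54.6] [-0.039, 0.046, -0.033] rows>=0.9
[2.9, 0.7, 65.6] [-0.039, 0.046, -0.033] rows>=1.1
```

View pics/j1.png

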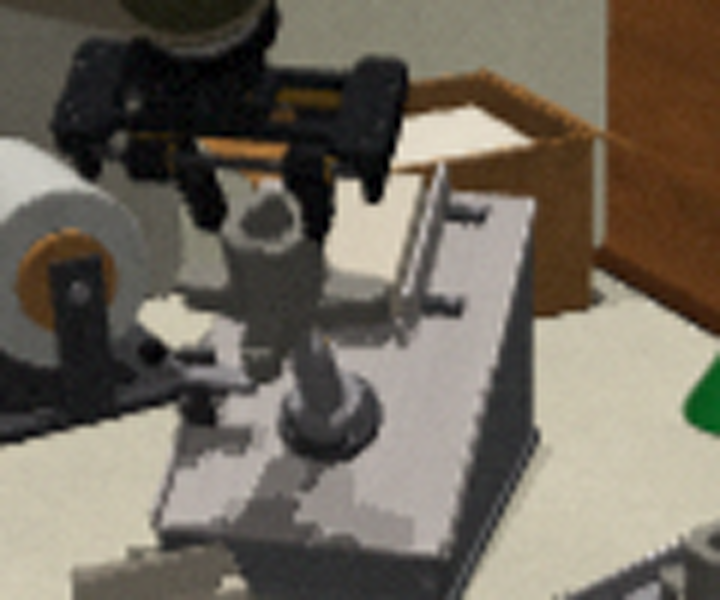

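Call:
move_arm([
  [[2, 0.5, 30, -0.02, 0.03, -0.02, 50], [2, 0.5, 45, -0.02, 0.03, -0.02, 50], [2, 0.5, 48, -0.02, 0.03, -0.02, 50], [2, 0.5, 48, -0.02, 0.03, -0.02, 50]],
])

```text
time: 22.18
tcp_pos: [0.4757, 0.2221, 0.2154]
tool_rot: [[0.591, 0.731, 0.342], [0.632, -0.683, 0.367], [0.502, -0.0, -0.865]]
wrist_force: [-0.7, 0.4, -4.3]
gripper_width: 0.591
```

Run:
```python
from plan import *
rel(.055)
R,o,Rt,tcp=shaft(.055);plan((tcp(.041,0,.0003),Rt))
```

```text
shaft-frame xy [1.2408 0.0763] u 60.262287623437075 rot err deg [ 0.0444  0.1071 -0.0444] F [-2.2845  0.7513 -3.6122] T [-0.0556  0.5502 -0.0001] t 22.175
[-1.3, -0.2, 19.3] [-0.006, -0.013, 0.006] rows>=0.3
```

Call:
move_arm([
  [[-0.7, -0.2, 6, 0, 0, 0, 50], [-0.7, -0.2, 11, 0, 0, 0, 50], [-0.7, -0.2, 15, 0, 0, 0, 50], [-0.7, -0.2, 18, 0, 0, 0, 50], [-0.7, -0.2, 19, 0, 0, 0, 50]],
])

```text
time: 22.8
tcp_pos: [0.4816, 0.229, 0.1981]
tool_rot: [[0.591, 0.731, 0.342], [0.632, -0.682, 0.367], [0.501, -0.001, -0.865]]
wrist_force: [1.3, -1.2, -2.2]
gripper_width: 0.592
```

Run:
```python
from plan import *
for i in range(2): rel(.055);p=snapshot("side")
crop(p,"j2.png",230,110,330,190,8)
```

```text
shaft-frame xy [0.3908 0.4936] u 40.69384807366312 rot err deg [ 0.0623  0.0935 -0.0489] F [-1.1069 -1.803  -1.8762] T [-0.1306  0.434   0.0225] t 22.8
shaft-frame xy [0.3512 0.5117] u 40.694267339619316 rot err deg [ 0.0646  0.0892 -0.0488] F [-0.7808 -0.8414 -3.0732] T [-0.2163  0.4754 -0.0391] t 22.85
```

View pics/j2.png

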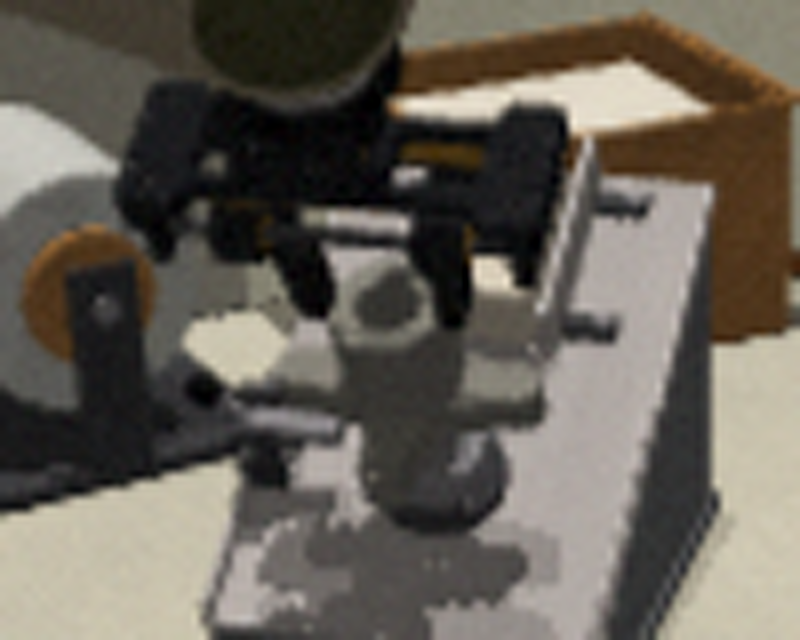

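Call:
move_arm([
  [[-0.2, 0.2, 2, 0, 0, 0, 50], [-0.3, 0.2, 4, 0, 0, 0, 50], [-0.3, 0.2, 6, 0, 0, 0, 50], [-0.3, 0.2, 8, 0, 0, 0, 50], [-0.3, 0.2, 10, 0, 0, 0, 50]],
])

```text
time: 23.52
tcp_pos: [0.485, 0.2323, 0.1892]
tool_rot: [[0.591, 0.731, 0.342], [0.632, -0.682, 0.367], [0.501, -0.001, -0.865]]
wrist_force: [-0.6, -0.7, -2.8]
gripper_width: 0.59
```

Run:
```python
from plan import *
for i in range(2): rel(.055);p=snapshot("side")
```

```text
shaft-frame xy [0.0441 0.3279] u 30.686720993244066 rot err deg [ 0.0648  0.0889 -0.0469] F [-2.2325 -0.049  -1.9179] T [-0.1642  0.4154  0.0408] t 23.525
shaft-frame xy [-0.0588  0.3715] u 30.5000256797224 rot err deg [ 0.0744  0.0766 -0.0407] F [-1.534   0.0949 -2.5963] T [-0.2399  0.4766  0.0374] t 23.575
```

Call:
move_arm([
  [[0, 0, 3, 0, 0, 0, 50], [0, 0, 6, 0, 0, 0, 50], [0, 0, 9, 0, 0, 0, 50], [0, 0, 11.5, 0, 0, 0, 50], [0, 0, 12.5, 0, 0, 0, 50]],
])

```text
time: 24.25
tcp_pos: [0.4892, 0.2369, 0.1784]
tool_rot: [[0.591, 0.731, 0.342], [0.632, -0.682, 0.367], [0.501, -0.001, -0.865]]
wrist_force: [0.4, -1.3, -2.9]
gripper_width: 0.591
```

Run:
```python
from plan import *
for i in range(2): rel(.055);p=snapshot("side")
```

```text
shaft-frame xy [0.0099 0.3968] u 18.145971468379884 rot err deg [ 0.0737  0.0804 -0.0484] F [-2.0157 -1.216  -2.1448] T [-0.1494  0.4301  0.0589] t 24.25
shaft-frame xy [0.0044 0.4057] u 18.120908011149226 rot err deg [ 0.0756  0.0802 -0.045 ] F [-1.4583 -0.3354 -2.6451] T [-0.1974  0.4413 -0.0174] t 24.3
```

Call:
move_arm([
  [[0, 0, 0.8, 0, 0, 0, 50], [0, 0, 1.6, 0, 0, 0, 50], [0, 0, 2.2, 0, 0, 0, 50], [0, 0, 2.2, 0, 0, 0, 50]],
])

```text
time: 24.85
tcp_pos: [0.49, 0.2377, 0.1767]
tool_rot: [[0.591, 0.731, 0.342], [0.632, -0.682, 0.367], [0.501, -0.0, -0.865]]
wrist_force: [0.2, -1.0, -1.9]
gripper_width: 0.59
```

Run:
```python
from plan import *
for i in range(2): rel(.055);p=snapshot("side")
```

```text
shaft-frame xy [0.1355 0.3048] u 16.185039785756956 rot err deg [ 0.0582  0.0974 -0.0497] F [-1.4409 -0.8541 -1.3671] T [-0.1358  0.4622 -0.0361] t 24.85
shaft-frame xy [0.1259 0.3218] u 16.168916713415015 rot err deg [ 0.0574  0.0957 -0.0535] F [-1.0053  0.5578 -2.0403] T [-0.1376  0.4734  0.0407] t 24.9
```

Call:
move_arm([
  [[0, 0, 0.5, 0, 0, 0, 50], [0, 0, 1, 0, 0, 0, 50], [0, 0, 1, 0, 0, 0, 50]],
])

```text
time: 25.32
tcp_pos: [0.4907, 0.2379, 0.1764]
tool_rot: [[0.59, 0.731, 0.343], [0.632, -0.683, 0.367], [0.502, 0.001, -0.865]]
wrist_force: [-2.5, -4.5, 5.0]
gripper_width: 0.59
```

Run:
```python
from plan import *
for i in range(2): rel(.055);p=snapshot("side")
crop(p,"j3.png",230,110,330,190,8)
```

```text
shaft-frame xy [ 0.5617 -0.0745] u 15.61107239592043 rot err deg [ 0.0045  0.1456 -0.0678] F [-1.8668 -1.2368  6.8403] T [-0.099   0.5227  0.0429] t 25.325
shaft-frame xy [ 0.5512 -0.0687] u 15.621498448533416 rot err deg [ 0.0049  0.1465 -0.067 ] F [-2.5825 -2.5556  6.4917] T [-0.0867  0.6608  0.0228] t 25.375
```

View pics/j3.png

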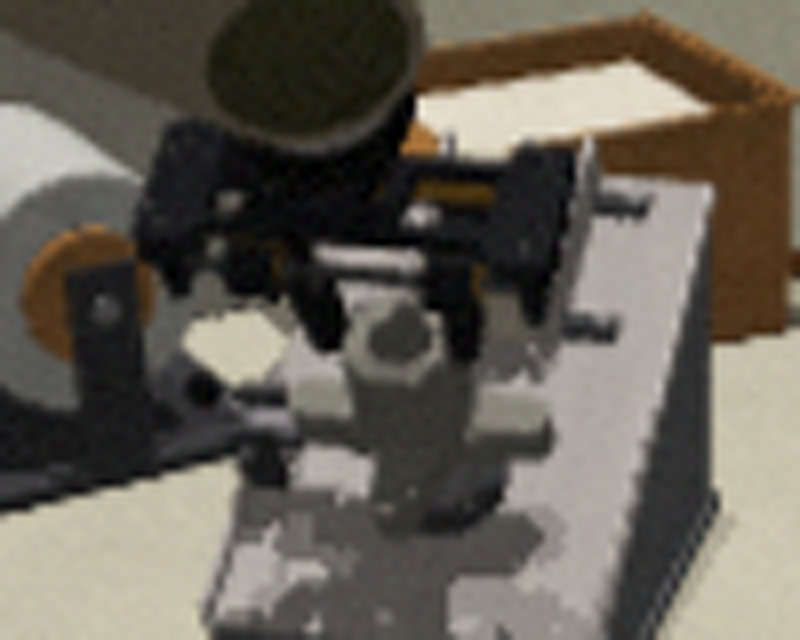

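Run:
```python
from plan import *
s=sense();Rt=s["tool_rot"]
plan(([.55,.10,.28],Rdown(-43)),([.611,-.3155,.25],Rdown(-43)))
q=snapshot("side")
for d in spot_point(q,"crate_in"):print(d)
```

```text
[-0.2, 137.5, -119.8] [0.005, -3.768, -0.004] rows>=2.9
[-241.9, 465.7, -225.3] [0.005, -3.768, -0.004] rows>=9.1
{'uv': [401.7, 261.6], 'conf': 0.93}
```

Call:
move_arm([
  [[0, 0, -4, 0, 0, 0, 50], [0, 0, -15, 0, 0, 0, 50], [0, 0, -40, 0, 0, 0, 50], [0, 0, -80, 0, 0, 0, 50], [0, 0, -90, 0, 0, 0, 50]],
])

```text
time: 26.15
tcp_pos: [0.4594, 0.2046, 0.2556]
tool_rot: [[0.589, 0.731, 0.345], [0.632, -0.683, 0.367], [0.503, 0.002, -0.864]]
wrist_force: [-0.3, 0.7, -3.2]
gripper_width: 0.587
```

Run:
```python
from plan import *
st()
plan(([.55,.10,.28],Rdown(-43)),([.611,-.3155,.22],Rdown(-43)))
```

```text
t 26.15 [0.4594 0.2046 0.2556] F [-0.261   0.7439 -3.2197] T [-0.4207  0.2704  0.04  ] g 51.7 q [-0.02    0.002   1.8807  0.479   0.9445  0.5084]
[[ 0.5894  0.7307  0.3446]
 [ 0.6321 -0.6827  0.3666]
 [ 0.5031  0.0017 -0.8642]]
[-0.4, 137.6, -28.3] [0.014, -3.776, -0.003] rows>=2.8
[-257.3, 465.8, -107.7] [0.014, -3.776, -0.003] rows>=8.7
```

Call:
move_arm([
  [[0, 45, -15, 0, -1.25, 0, 50], [0, 90, -25, 0, -2.5, 0, 50], [0, 138, -28, 0, -3.77, 0, 50], [-44, 193, -42, 0, -3.77, 0, 50], [-88, 248, -56, 0, -3.77, 0, 50], [-130, 303, -70, 0, -3.77, 0, 50], [-172, 358, -83, 0, -3.77, 0, 50], [-215, 412, -96, 0, -3.77, 0, 50], [-257, 466, -108, 0, -3.77, 0, 50], [-257, 466, -108, 0, -3.77, 0, 50], [-257, 466, -108, 0, -3.77, 0, 50]],
])

```text
time: 27.52
tcp_pos: [0.6107, -0.318, 0.2143]
tool_rot: [[0.685, 0.729, -0.004], [0.729, -0.685, 0.002], [-0.002, -0.005, -1.0]]
wrist_force: [-0.2, 0.7, -3.1]
gripper_width: 0.589
```

Run:
```python
from plan import *
st();plan(([.611,-.3155,.061],Rdown(-43)))
q=snapshot("side");crop(q,"c1.png",320,160,480,300,5);q=snapshot("top");crop(q,"c2.png",240,90,440,240,4)
```

```text
t 27.52 [ 0.6107 -0.318   0.2143] F [-0.2197  0.7004 -3.1261] T [-0.0135 -0.017  -0.042 ] g 51.8 q [-0.6493  0.7069  0.9163 -0.0012  1.5231  0.1053]
[[ 0.685   0.7286 -0.0045]
 [ 0.7286 -0.685   0.0019]
 [-0.0017 -0.0046 -1.    ]]
[2.3, -0.8, 153.3] [-0.033, 0.012, -0.029] rows>=2.5
```

View pics/c1.png

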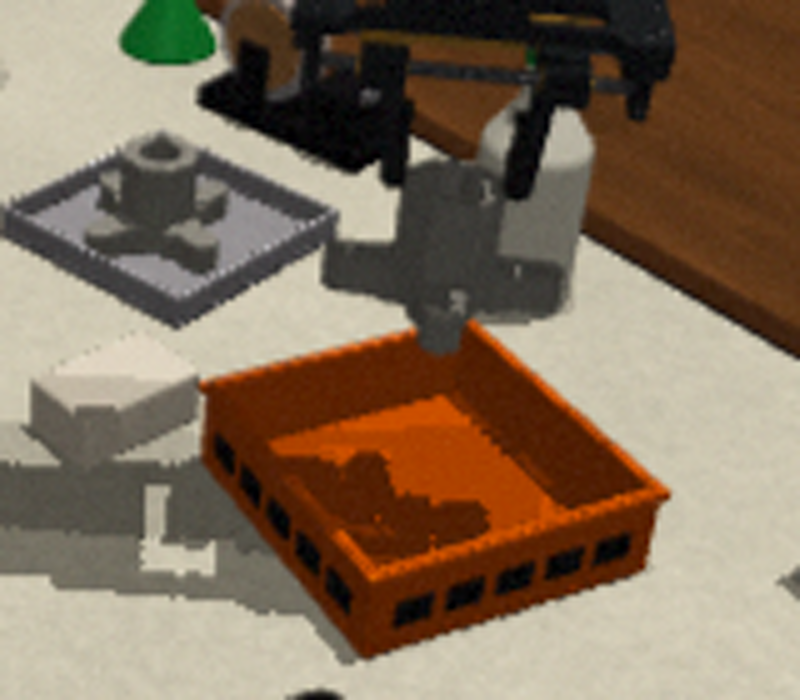

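View pics/c2.png

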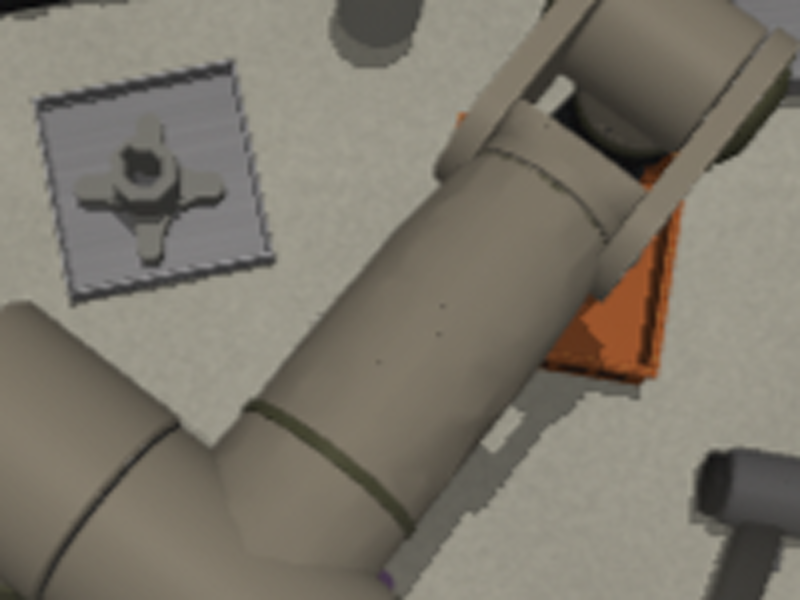

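The tray wheel is flat and within the rim (top crop 150,185), and wheel_inline hangs over the crate. Now lowering it.

Call:
move_arm([
  [[1, -0.5, 50, 0, 0, 0, 50], [1, -0.5, 100, 0, 0, 0, 50], [1, -0.5, 135, 0, 0, 0, 50], [1, -0.5, 143, 0, 0, 0, 50], [1, -0.5, 147, 0, 0, 0, 50], [1, -0.5, 149, 0, 0, 0, 50], [1, -0.5, 150, 0, 0, 0, 50]],
])

```text
time: 28.5
tcp_pos: [0.612, -0.3143, 0.0691]
tool_rot: [[0.682, 0.731, 0.0], [0.731, -0.682, -0.002], [-0.001, 0.001, -1.0]]
wrist_force: [-0.1, 0.2, -3.7]
gripper_width: 0.591
```

Run:
```python
from plan import *
st()
```

```text
t 28.50 [ 0.612  -0.3143  0.0691] F [-0.0941  0.1742 -3.6718] T [-0.0388 -0.042  -0.0186] g 52.1 q [-0.6438  0.8108  1.1119 -0.0012  1.2178  0.1075]
[[ 0.6823  0.7311  0.0002]
 [ 0.7311 -0.6823 -0.0016]
 [-0.001   0.0012 -1.    ]]
```

Call:
move_arm([
  [[0, 0, 4, 0, 0, 0, 50], [0, 0, 6.5, 0, 0, 0, 50], [0, 0, 8, 0, 0, 0, 50], [0, 0, 8.5, 0, 0, 0, 50]],
])

```text
time: 29.0
tcp_pos: [0.6115, -0.314, 0.06]
tool_rot: [[0.682, 0.731, -0.001], [0.731, -0.682, -0.001], [-0.001, -0.001, -1.0]]
wrist_force: [-3.9, 1.4, 3.9]
gripper_width: 0.591
```

Run:
```python
from plan import *
st()
```

```text
t 29.00 [ 0.6115 -0.314   0.06  ] F [-3.9284  1.4093  3.9146] T [0.3667 0.6497 0.0091] g 52.1 q [-0.6439  0.8205  1.1188 -0.0014  1.2032  0.1075]
[[ 0.6823  0.7311 -0.0014]
 [ 0.7311 -0.6823 -0.0005]
 [-0.0014 -0.0007 -1.    ]]
```

Floor contact at about 7 N. Releasing, lifting clear and backing off.

Call:
move_arm([
  [[0, 0, 0, 0, 0, 0, 88], [0, 0, 0, 0, 0, 0, 88], [0, 0, 0, 0, 0, 0, 88], [0, 0, -40, 0, 0, 0, 88], [0, 0, -100, 0, 0, 0, 88], [0, 0, -150, 0, 0, 0, 88], [-140, 0, -170, 0, 0, 0, 88], [-140, 0, -170, 0, 0, 0, 88], [-160, -30, -170, 0, 0, 0, 88], [-160, -30, -170, 0, 0, 0, 88], [-160, -30, -170, 0, 0, 0, 88]],
])

```text
time: 30.38
tcp_pos: [0.4813, -0.4104, 0.23]
tool_rot: [[0.682, 0.731, -0.0], [0.731, -0.682, -0.001], [-0.001, 0.0, -1.0]]
wrist_force: [0.5, 0.6, 0.5]
gripper_width: 1.0
```

Run:
```python
from plan import *
st()
q=snapshot("side");cv2.imwrite("pics/end_s.png",q["frame"]);crop(q,"ec.png",320,160,480,300,5);q=snapshot("top");cv2.imwrite("pics/end_t.png",q["frame"])
```

```text
t 30.38 [ 0.4813 -0.4104  0.23  ] F [0.5045 0.6113 0.5191] T [-0.0723  0.0562 -0.0327] g 88.1 q [-0.8906  0.5544  1.1292 -0.001   1.4575 -0.1397]
[[ 0.6823  0.7311 -0.0005]
 [ 0.7311 -0.6823 -0.001 ]
 [-0.0011  0.0004 -1.    ]]
```

View pics/ec.png

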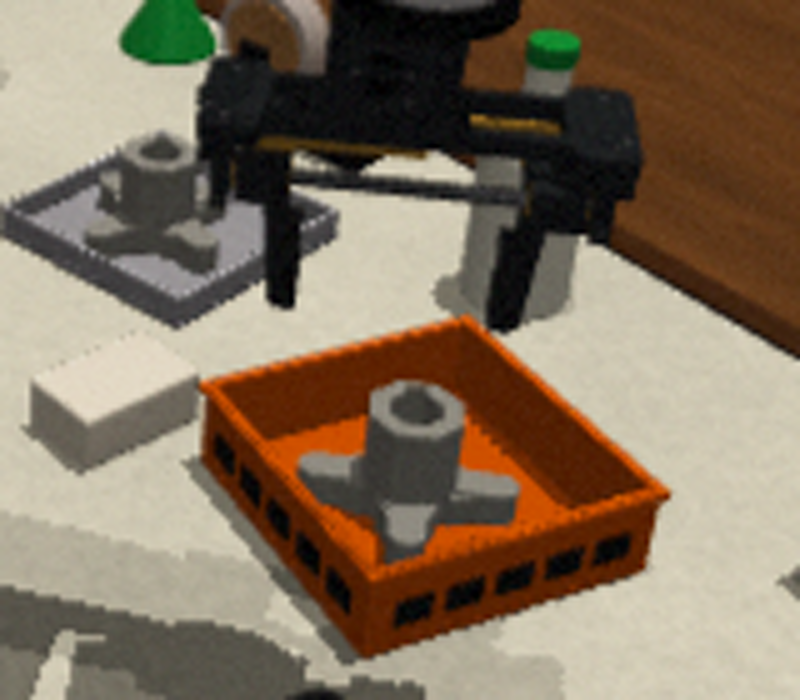

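View pics/end_t.png

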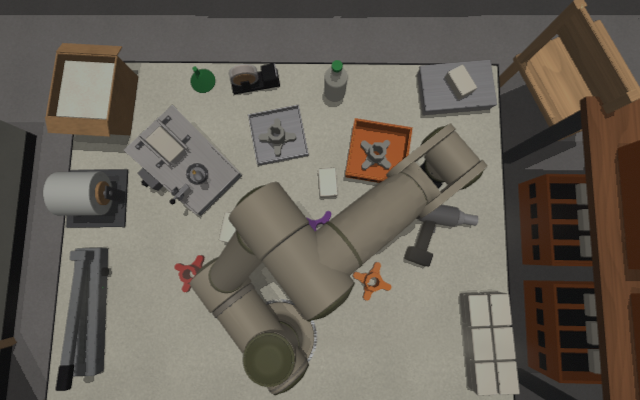

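View pics/end_s.png

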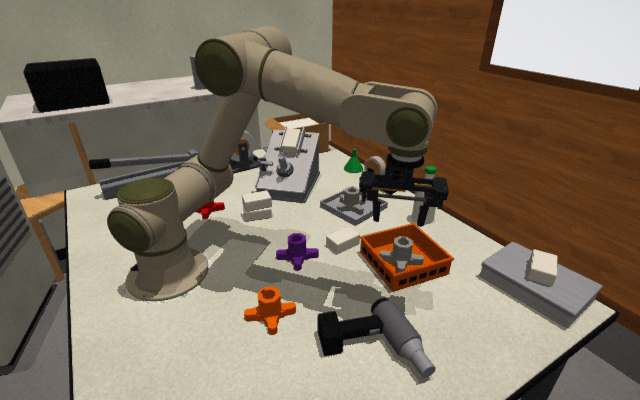

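Both wheels lie flat: wheel_between in the tray (top 277,135) and wheel_inline in the crate (top 377,151). The bystanders and look-alikes sit where they were, and the gripper is clear.

```bash
python3 -c "
from station import *
print(sense()['joint_vel'].round(3));print(finish_job())"
```

```text
[ 0.005  0.005  0.002 -0.001  0.    -0.002]
the job is handed in; nothing more can be done
None
```

The job is done and handed in at 30.4 s of the 72 s allowed; the hand-in reports no verdict.

- **wheel_between:** keyed on the shaft, it went fully home, stopping about 0.3 mm above the shoulder by my estimate, with about 12 N on contact and the shaft tip showing in the bore. It now lies flat in the metal tray. I put it away before taking up the second wheel.
- **wheel_inline:** keyed on, it stopped about 16 mm short on the index latch, with about 9 N on contact. It now lies flat in the plastic crate.

**Last checks:** the final top and side pictures show both wheels flat inside their containers. The soap bars, heat gun and coloured look-alikes appear unmoved; I judged that by eye, and in the last top view the arm covers the purple wheel and the soap stack, which the side view still shows. The arm stood still with the gripper open and clear, and the wrist force was under 1 N.

**Readings that disagreed:** no check failed. The two cameras disagreed by about 2–4 mm on a few points, and the shut gripper read about 52 mm on the 54 mm bosses. Neither affected the grips or the fits.

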